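# Mark the back of a printing block with the spring impact stamp

## Robot

A 6-joint arm with a two-finger parallel gripper is mounted at the origin on a cart in front of the work surface, level with it; the furniture and walls round the work are solid. World frame = base frame: x ahead of the robot, y to its left, z up, the work surface at z = 0. Lengths are in m, angles in degrees, forces in N, time in s.
With the tool pointing down it reaches from about 0.375 to 0.9 m from the base axis. Payload 3.1 kg.
Tool frame: the origin (TCP) lies at the very end of the fingers, on their centre line; the grasp point (between the pads) lies 19 mm behind it (bot.grip_point_offset is the distance from the TCP to the grasp point, in m); z points along the fingers, x is the direction in which the jaws open and shut, and the axes are right-handed (so a half turn about z gives the same grasp; the last joint's range is limited). The gripper opens to 87 mm and grips with 3 to 60 N. Pads are 19 mm wide; open, the fingers measure 117 mm over their backs; the gripper's body (75 mm by 190 mm) begins 51 mm behind the grasp point.
Start: joints at [54.46, 30.224, 82.088, -0, 67.689, -10.227], TCP at [0.267, 0.565, 0.223] pointing down, gripper open.
Joint ranges: [-176.69, 176.69], [-43.24, 126.21], [12.49, 139.97], [-82, 262], [0, 151.66], [-163.58, 163.58]. Speed limits (degrees/s): [159.86, 159.86, 180, 180, 180, 180].

## Interface

Orientations are given as a 3x3 rotation matrix whose columns are the frame's x, y, z axes.
In Python, from rig import bot, capture, recognise, place_of gives the robot as it stands.
- The arm moves only by the tool send_rows, never from a script. Its argument "motion" is a list of rows, each a list of 2 entries, a list of its own where there are three numbers: the shift along the tool's x, y, z in mm, then the turn about the tool's z in rad. A call has exactly 5 rows; each row shifts and turns the pose as measured when the row begins, along the tool's axes as they then stand; what a row does not reach is not made up. A row lasts 1/12 s, in which the tool goes at most 41.7 mm and 7.16 degrees, less where a joint would pass 70% of its speed; a pose out of reach is approached as far as the arm can. A call with a gripper value outside its range is refused whole. "gripper" is the closure, from 0 (fully open) to 1 (shut), set as the call begins (left out, the last holds). The fingers move at their own pace and stop on an object; the grip force is fixed at half the most. Time passes only in rows, so rows that do not move let the fingers close, or fill a call up. It gives the time, the measured TCP pose, the force and the opening at its end, in the units of the state.
- bot.read_state(): the state, without advancing time (a new reading comes with each control period).
- capture(name): name is "side" or "top" or "wrist"; returns a dict with "image" (480x640x3 uint8, blue, green, red), "fx", "fy", "cx", "cy" (pixels), "rvec" (rotation vector, rad) and "tvec" (3), from world to camera coordinates, as OpenCV has them. Camera axes: x right, y down, z forward; pixel columns grow to the right and rows downward; lengths in m; the calibration is good to about 2 mm. A picture is of the moment at which its call begins. There is no depth.
- bot.hand_in(): hands the job in, once; it reports no verdict.
Trained networks look in the newest picture that a camera, given by its name, has taken for a name from the list of things; names that differ only in an ending like _2 or _b are one class to them, and where a whole thing is asked for, a point or a joint stands for the part that bears it (a point fixed in the world has none). Each returns a list of dicts, best first, with "p" (0 to 1); they miss things now and then, are a little off and sometimes report something else, mostly with a low value. They report only what shows in the picture. A call takes as long as a camera call. They do not tell look-alikes from the thing itself.
- recognise(camera, target): "xy" ([column, row] in pixels, amid what is visible of it).
- place_of(camera, target): "xy" ([column, row] in pixels: a listed point, or the origin of a listed thing).
The state is a dict: "time_s": time; "joint_positions": joint angles; "qvel": joint speeds; "tau": joint torques, N m; "position": TCP position; "tcp_rot": TCP orientation; "force": force on the tool from outside, world axes, zero at the start; "moment": the same for the moment, N m; "opening": opening from 0.0 (shut) to 1.0 (fully open).
Only numpy, scipy, OpenCV 4.12 (cv2) and the standard library are available. Lean on these libraries where they do the work, as an engineer would, in place of code of your own. Each camera call takes 0.05 s, during which the arm holds its last target.

## Task

Mark the long printing block with the spring stamp. Pull the stamp's black knob up until the trip lever catches the striker and let go, lay the long block on the stamp's bed, copper face down as it lies now, and slide it fully home under the raised die, touching both the end stop and the side fence. With your hand off the block, press the trip lever so that the die strikes the block, and leave everything so, without disturbing the short block, the tape, the roller or the pigment pot.

Things in the scene. Friction and masses are not known exactly. Their poses are not given: they have to be found in the camera images.
- press: Grey C-frame spring stamp fixed to the table. Origin on the table below its vertical striker axis; x from the open front to the column behind, y to the left (trip lever side), z up. Base x -115 to +75, 84 wide; bed top z = 20. Lower arm z 78 to 94, front at x = -19; spring barrel 39 across, z 158 to 207, on the upper arm; column x 30 to 64, 196 tall (mm).
- end_stop (a point): Middle of the face of the end stop, a steel bar across the bed, at x = +15, y = 0, z = 27 mm in the press's frame; it faces the open front and stands 15 mm above the bed.
- side_fence (a point): Middle of the face of the side fence, a steel bar along the right of the bed, at x = -11, y = -23, z = 27 mm in the press's frame; it faces left, runs from x = -37 to +15 and stands 15 mm above the bed. The left side of the bed and its front 75 mm are open.
- seat (a point): The point on the bed where the centre of the long block's underside lies when the block touches both stops: x = -45, y = 0, z = 20 mm in the press's frame; axes parallel to the press's axes (the seated block's length lies along x).
- knob (a point): Centre of the black pull knob on top of the striker rod, 234 mm above the table at rest; moves with the striker. The knob is round, 33 mm tall, 22 mm across at its foot and 31 mm at its top, 15 mm above and 18 mm below this point; its foot is 9 mm above the barrel at rest.
- die (a point): Centre of the lower face of the striker's round die (23 mm across): 10 mm above the bed at rest, 46 mm when cocked, 23 mm when resting on a block.
- striker (a joint): Height of the striker above its rest, m. A spring drives it down: lifting takes 10 N at 0, 15 N near 0.036 (most as the lever dips), straight up to a hard stop at 0.044. Past 0.036 the trip lever's nose snaps under its collar and holds it there when let go. 0.013 with the die resting on a block. At rest the die is too low for a block to go under it.
- trip (a joint): Angle of the trip lever, rad: 0 at rest, up to 0.30 with the outer end pressed down. A weak spring returns it to 0. While the striker is raised past the catch the lever dips and snaps back to 0. With the striker caught, pressing to about 0.09 to 0.15 frees it with a snap (2 to 5 N down on the pad).
- trip_pad (a point): Middle of the top of the lever's flat outer pad (20 x 28 mm), on the left of the press: x = 0, y = +92, z = 114 mm in the press's frame at rest. It moves down 7 mm at 0.1 rad and 21 mm at 0.3 rad.
- long_block: The block to be marked: wooden printing block 120 x 46 x 23 mm with a 4 mm copper plate as its underside, about 0.13 kg, loose on the table. Origin at the centre of its underside, x along its length, z up. Either end may go first.
- short_block: A similar wooden block only 62 x 46 x 23 mm, to be left alone. Origin at the centre of its underside, x along its length.
- masking_tape: Roll of masking tape lying flat, 118 mm across, 25 mm tall; leave alone. Origin at the centre of its underside.
- brayer: Hand roller with a red grip lying down, 142 x 67 x 33 mm; leave alone. Origin under its middle, its length along its y axis.
- pigment_tub: Pigment pot with a black lid, 56 mm across, 52 mm tall; leave alone. Origin at the centre of its underside.
Not all that is in view belongs to the job. Leave any blue or pink look-alike of the long_block alone.

How it is judged (in metres and radians):
On the way, in this order (a step that is already met when the one before it is completed fails the run):
1. the striker is drawn up and held by its sear, with the robot's hand off it (value of joint striker above 0.033 m and value of joint trip below 0.06 rad and contact force between each of the fingers, the arm and striker below 0.3 N), for 0.2 s.
2. the long block lies home in the corner of the stops under the raised die, let go (x of long_block in the frame of seat between -0.003 and 0.003 m and y of long_block in the frame of seat between -0.003 and 0.003 m and z of long_block in the frame of seat between -0.002 and 0.003 m and angle between the x axis of long_block and the x axis of seat, either way round below 0.06 rad and value of joint striker above 0.033 m and contact force between the fingers and long_block below 0.3 N), for 0.2 s.
3. the trip lever is pressed and the die strikes the block, with the hand off block and striker (x of long_block in the frame of seat between -0.003 and 0.003 m and y of long_block in the frame of seat between -0.003 and 0.003 m and z of long_block in the frame of seat between -0.002 and 0.003 m and angle between the x axis of long_block and the x axis of seat, either way round below 0.06 rad and value of joint striker between 0.009 and 0.017 m and contact force between striker and long_block above 2 N and contact force between the fingers and long_block below 0.3 N and contact force between the fingers and striker below 0.3 N), for 0.02 s.
At the end, for the whole second after the job is handed in: The long block lies flat on the bed within 3 mm of touching both the end stop and the side fence and within 0.06 rad of square; the fired die rests on its back (striker at 9 to 17 mm); the trip lever is back up; nothing moves (x of long_block in the frame of seat between -0.003 and 0.003 m and y of long_block in the frame of seat between -0.003 and 0.003 m and z of long_block in the frame of seat between -0.002 and 0.003 m and angle between the x axis of long_block and the x axis of seat, either way round below 0.06 rad and value of joint striker between 0.009 and 0.017 m and contact force between striker and long_block above 2 N and value of joint trip below 0.05 rad and linear speed of long_block below 0.02 m/s).
It fails at once if the short printing block is moved more than 20 mm (distance of short_block from where it was at the start of the episode above 0.02 m).
It fails at once if the roll of masking tape is moved more than 20 mm (distance of masking_tape from where it was at the start of the episode above 0.02 m).
It fails at once if the roller is moved more than 20 mm (distance of brayer from where it was at the start of the episode above 0.02 m).
It fails at once if the pigment pot is moved more than 20 mm (distance of pigment_tub from where it was at the start of the episode above 0.02 m).
It fails at once if the long block is turned on its side or over (angle between long_block's own z axis and vertical above 0.8 rad).
It also fails if it takes over 64 s, if anything falls off the work surface, if the arm or the gripper's body presses on something with over 40 N, if the wrist force passes 120 N, or if a joint passes its speed limit or range.

## Working session

There is one attempt and no reset: what is moved stays moved. The work goes in short steps, Python scripts to look and compute and a tool call to move; the robot and the scene stay as the last step left them, time stands still between calls to the robot, and variables do not carry over. Pictures are saved under pics/ and viewed, and the job is handed in when it is done.

Besides the shell and the picture viewer there is one more tool, called after "Request:" as name(argument=value, ...), one argument or row to a line, values as JSON. send_rows: Moves the arm, as the interface text tells. Its arguments: {"type":"object","properties":{"motion":{"type":"array","items":{"type":"array"}},"gripper":{"type":"number"}},"required":["motion"]}

```bash
ls; mkdir -p pics; python3 - <<'E'
from rig import bot, capture, recognise, place_of
import cv2
for n in ("side","top","wrist"):
    c=capture(n); cv2.imwrite(f"pics/{n}0.png",c["image"]); print(n,[c[k] for k in("fx","fy","cx","cy","rvec","tvec")])
    for t in ["press","end_stop","side_fence","seat","knob","die","trip_pad","long_block","short_block","masking_tape","brayer","pigment_tub"]:
        try: print(t,[( [round(float(v)) for v in d["xy"]],round(d["p"],2)) for d in place_of(n,t)[:3]])
        except Exception as e: print(t,e)
print(bot.read_state())
E
```

```text
pics
side [487.2380519263414, 487.2380519263414, 317.6171032220094, 230.64254010559904, array([ 2.17779623, -0.28082358,  0.17229829]), array([-0.52696272,  0.20630207,  1.09067571])]
press [([306, 219], 0.68)]
end_stop [([310, 210], 0.96)]
side_fence [([309, 216], 0.96), ([370, 241], 0.3)]
seat []
knob [([307, 146], 0.89)]
die [([307, 208], 0.74), ([306, 146], 0.47)]
trip_pad [([284, 175], 0.67)]
long_block [([261, 356], 0.87), ([346, 351], 0.83), ([355, 411], 0.69)]
short_block [([313, 295], 0.66)]
masking_tape [([407, 313], 0.81)]
brayer [([386, 266], 0.73)]
pigment_tub [([366, 242], 0.62)]
top [511.6418668086162, 511.6418668086162, 323.5329501049385, 243.7760894567972, array([ 2.19432459, -2.18267179,  0.12184716]), array([-0.02014364,  0.58523258,  1.18252872])]
press [([198, 244], 0.78), ([210, 240], 0.22)]
end_stop [([194, 238], 0.91), ([205, 261], 0.32), ([170, 234], 0.31)]
side_fence [([206, 241], 0.78)]
seat [([204, 260], 0.92)]
knob [([172, 234], 0.64)]
die [([194, 242], 0.64)]
trip_pad [([151, 261], 0.49)]
long_block [([467, 267], 0.81), ([376, 194], 0.73), ([396, 339], 0
[... 532 characters left out ...]
  8.20880640e+01, -2.17757510e-03,
        6.76891731e+01, -1.02264933e+01]), 'qvel': array([ 0.02127611, -0.06243591,  0.05580386, -0.02634516,  0.03801841,
        0.02180772]), 'tau': array([ 9.79376055e-04, -4.40000296e+01, -1.76980948e+01,  6.34925603e-02,
        5.04431874e-02, -1.91848056e-05]), 'position': array([0.26718202, 0.56498145, 0.22255035]), 'tcp_rot': array([[ 4.27543950e-01,  9.03994563e-01,  2.48453837e-05],
       [ 9.03994563e-01, -4.27543950e-01, -2.57088716e-05],
       [-1.26181866e-05,  3.34517643e-05, -9.99999999e-01]]), 'force': array([-0.38423017,  0.13601242,  0.79207851]), 'moment': array([ 0.01632786, -0.00653905,  0.00096949]), 'opening': 1.0013512636897102}
```

View pics/side0.png

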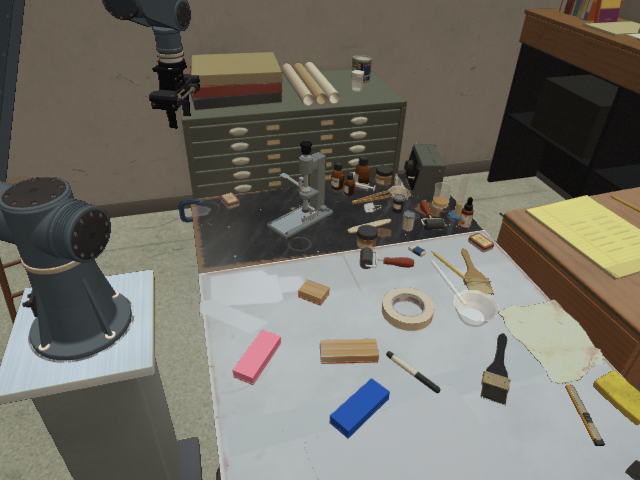

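View pics/top0.png

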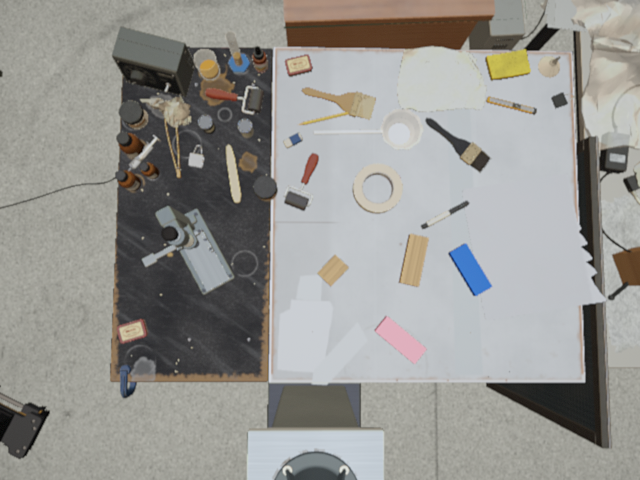

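```bash
cat > h.py <<'E'
import numpy as np, cv2
def cam(c):
    K=np.array([[c["fx"],0,c["cx"]],[0,c["fy"],c["cy"]],[0,0,1.]])
    R=cv2.Rodrigues(np.array(c["rvec"]))[0]; t=np.array(c["tvec"]); return K,R,t
def ray(c,uv,z):
    K,R,t=cam(c); o=-R.T@t; d=R.T@np.linalg.inv(K)@np.array([uv[0],uv[1],1.]); return o+d*(z-o[2])/d[2]
def proj(c,P):
    K,R,t=cam(c); p=(np.atleast_2d(P)@R.T+t)@K.T; return p[:,:2]/p[:,2:]
C={"side":dict(fx=487.2380519263414,fy=487.2380519263414,cx=317.6171032220094,cy=230.64254010559904,rvec=[2.17779623,-0.28082358,0.17229829],tvec=[-0.52696272,0.20630207,1.09067571]),
"top":dict(fx=511.6418668086162,fy=511.6418668086162,cx=323.5329501049385,cy=243.7760894567972,rvec=[2.19432459,-2.18267179,0.12184716],tvec=[-0.02014364,0.58523258,1.18252872])}
E
python3 - <<'E'
from h import *
a=cv2.imread("pics/top0.png"); b=cv2.imread("pics/side0.png")
cv2.imwrite("pics/tz.png",cv2.resize(a[195:305,130:270],None,fx=5.5,fy=5.4,interpolation=cv2.INTER_CUBIC))
cv2.imwrite("pics/tb.png",cv2.resize(a[220:300,310:440],None,fx=6,fy=6,interpolation=cv2.INTER_CUBIC))
cv2.imwrite("pics/sz.png",cv2.resize(b[130:250,260:380],None,fx=5,fy=5,interpolation=cv2.INTER_CUBIC))
E
```

```text
(no output)
```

View pics/tz.png

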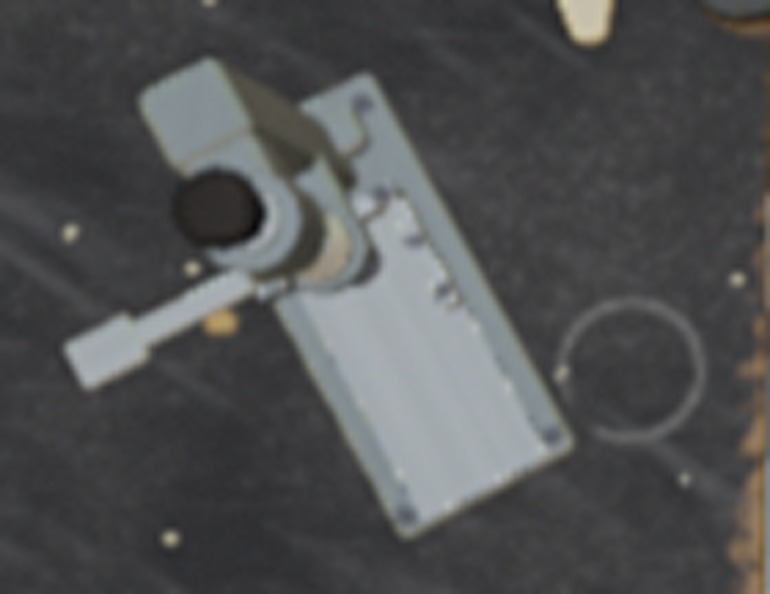

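View pics/tb.png

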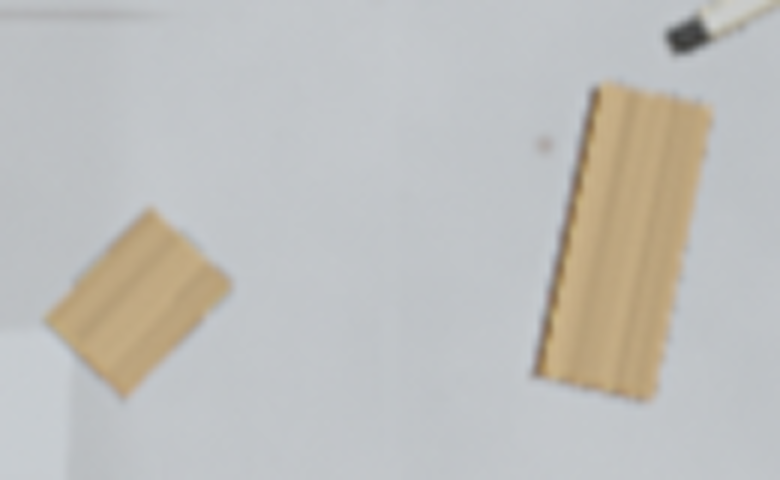

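View pics/sz.png

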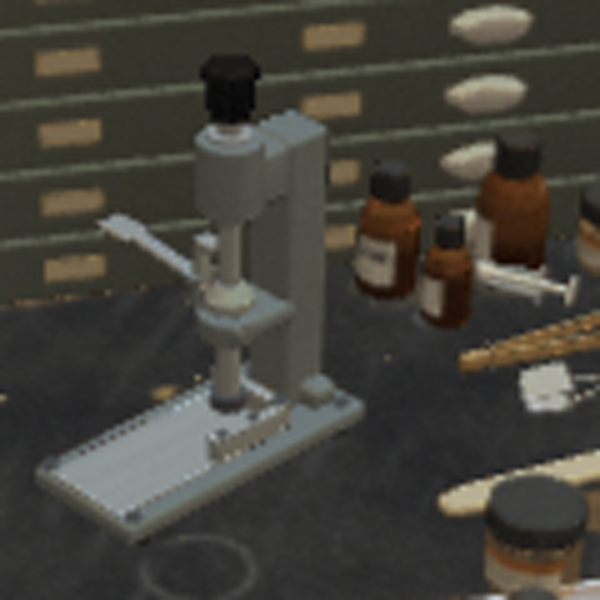

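```bash
cat > fit.py <<'E'
from h import *
from scipy.optimize import least_squares
def T(p,P):
    c,s=np.cos(p[2]),np.sin(p[2]); P=np.atleast_2d(P)
    return np.c_[p[0]+c*P[:,0]-s*P[:,1],p[1]+s*P[:,0]+c*P[:,1],P[:,2]]
E
python3 - <<'E'
from fit import *
zt=lambda x,y:(130+x/5.5,195+y/5.4); zs=lambda x,y:(260+x/5,130+y/5)
obs=[("top",(-.115,.042,.018),zt(410,537)),("top",(-.115,-.042,.018),zt(573,445)),("top",(.075,-.042,.018),zt(370,70)),
("top",(0,0,.249),zt(217,208)),("top",(0,.092,.114),zt(109,350)),
("side",(-.115,.042,.018),zs(38,473)),("side",(-.115,-.042,.018),zs(136,527)),("side",(.075,-.042,.018),zs(365,403)),
("side",(0,0,.234),zs(230,90)),("side",(0,.092,.114),zs(122,228))]
f=lambda p:np.concatenate([proj(C[c],T(p,P))[0]-uv for c,P,uv in obs])
r=least_squares(f,[.6,.3,.5],loss="soft_l1"); print(r.x,np.degrees(r.x[2])); print(f(r.x).reshape(-1,2).round(1))
for cams in("top","side"):
    o=[k for k in obs if k[0]==cams]
    g=lambda p:np.concatenate([proj(C[c],T(p,P))[0]-uv for c,P,uv in o]); print(cams,least_squares(g,r.x).x)
# blocks
tb=lambda x,y:(310+x/6,220+y/6)
tops=[("top",tb(600,82)),("top",tb(714,105)),("top",tb(652,402)),("top",tb(540,376))]
q=np.array([ray(C["top"],u,.023) for _,u in tops]);print(q,q.mean(0),np.linalg.norm(q[0]-q[1]),np.linalg.norm(q[1]-q[2]))
d=q[0]-q[3]+q[1]-q[2];print("yaw",np.degrees(np.arctan2(d[1],d[0])))
print("short",ray(C["top"],tb(140,303),.023))
print("pads",ray(C["top"],(377,189),0),ray(C["top"],(265,188),.05))
# side check
p=[q.mean(0)[0],q.mean(0)[1],np.arctan2(d[1],d[0])]
print(proj(C["side"],T(p,[(.06,.023,.023),(.06,-.023,.023),(-.06,-.023,.023),(-.06,.023,.023)])))
E
```

```text
[0.58560944 0.28220067 0.5212501 ] 29.865430888198254
[[-0.1  0. ]
 [ 1.8 -0.7]
 [ 0.1 -0.9]
 [ 0.6 -1. ]
 [-0.5  0.3]
 [-1.6 -0.9]
 [-1.4  0.9]
 [ 0.2 -0.2]
 [-0.3 -0.8]
 [-0.7 -1.2]]
top [0.58463776 0.28277935 0.51441401]
side [0.58712886 0.28047347 0.53870553]
[[ 0.61103971 -0.2228985   0.023     ]
 [ 0.60217317 -0.26825021  0.023     ]
 [ 0.48460193 -0.24211988  0.023     ]
 [ 0.49460069 -0.19797837  0.023     ]] [ 0.54810388 -0.23281174  0.023     ] 0.04621031260043265 0.1204399845558193
yaw -12.306538496121014
short [ 0.52248482 -0.04046767  0.023     ]
pads [ 0.72260897 -0.1476196   0.        ] [0.71274168 0.12049065 0.05      ]
[[374.80637747 338.0891051 ]
 [378.0971758  355.06448524]
 [319.94609713 356.68651053]
 [318.73482738 339.54614642]]
```

```bash
cat > go.py <<'E'
import sys,numpy as np
from rig import bot
def rel(tgt,yaw=None):
    s=bot.read_state(); R=s["tcp_rot"]; d=R.T@(np.array(tgt)-s["position"])*1000
    y=np.arctan2(R[1,0],R[0,0])
    print("t",round(s["time_s"],2),"pos",s["position"].round(4),"yaw",np.degrees(y).round(2),"tool mm",d.round(1),"F",s["force"].round(1),"op",round(s["opening"],3),"j",s["joint_positions"].round(1))
    if yaw is not None: print("turn about tool z rad",round(-((np.radians(yaw)-y+np.pi)%(2*np.pi)-np.pi),3))
if __name__=="__main__":
    v=[float(x) for x in sys.argv[1:]]; rel(v[:3],v[3] if len(v)>3 else None)
E
python3 go.py .5856 .2822 .275
```

```text
t 1.95 pos [0.2672 0.565  0.2226] yaw 64.69 tool mm [-119.5  408.8  -52.4] F [-0.4  0.1  0.8] op 1.001 j [ 54.5  30.2  82.1  -0.   67.7 -10.2]
```

Request:
send_rows(
  motion=[
    [[-10,34,-18],0],
    [[-10,34,-18],0],
    [[-10,34,-16],0],
    [[-10,36,0],0],
    [[-10,36,0],0],
  ],
  gripper=0,
)

```text
time_s: 2.37
position: [0.4009, 0.447, 0.2752]
tcp_rot: [[0.414, 0.91, -0.003], [0.91, -0.414, 0.0], [-0.001, -0.003, -1.0]]
force: [-0.1, -0.3, -0.6]
opening: 1.0
```

Request:
send_rows(
  motion=[
    [[-11,37,0],0],
    [[-11,37,0],0],
    [[-11,37,0],0],
    [[-11,37,0],0],
    [[-11,37,0],0],
  ],
)

```text
time_s: 2.78
position: [0.5528, 0.3144, 0.2772]
tcp_rot: [[0.413, 0.911, 0.001], [0.911, -0.413, 0.003], [0.003, -0.001, -1.0]]
force: [0.1, -0.1, -1.1]
opening: 1.0
```

```bash
python3 - <<'E'
from go import *
from h import *
from rig import *
rel((.5856,.2822,.275))
c=capture("wrist");cv2.imwrite("pics/w1.png",c["image"])
print(place_of("wrist","knob")); print(proj(c,[(.5856,.2822,.249)]),c["rvec"],c["tvec"])
E
```

```text
t 2.78 pos [0.5528 0.3144 0.2772] yaw 65.62 tool mm [-15.8  43.1   2.2] F [ 0.1 -0.1 -1.1] op 1.0 j [ 19.5  28.   76.8   0.2  75.  -46.2]
[{'xy': [303.6, 318.2], 'p': 0.59}]
[[294.83032766 334.5622833 ]] [-2.42853759 -1.56426173 -0.23682255] [-0.51540754 -0.40738703  0.33299568]
```

View pics/w1.png

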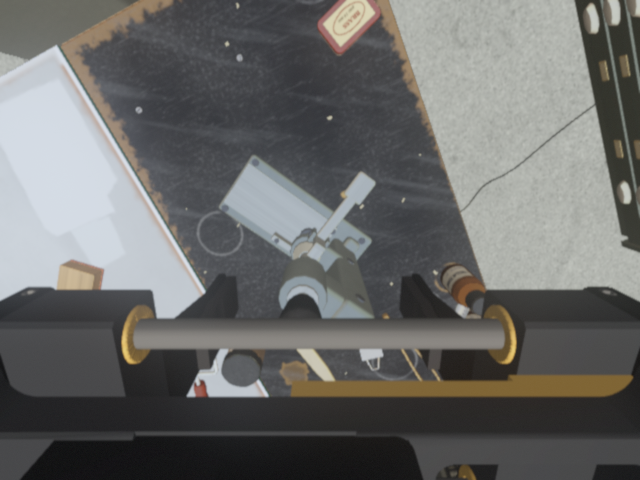

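```bash
python3 - <<'E'
from h import *
a=cv2.imread("pics/w1.png")
cv2.imwrite("pics/w1z.png",cv2.resize(a[145:335,210:400],None,fx=4.2,fy=3.15,interpolation=cv2.INTER_CUBIC))
E
```

```text
(no output)
```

View pics/w1z.png

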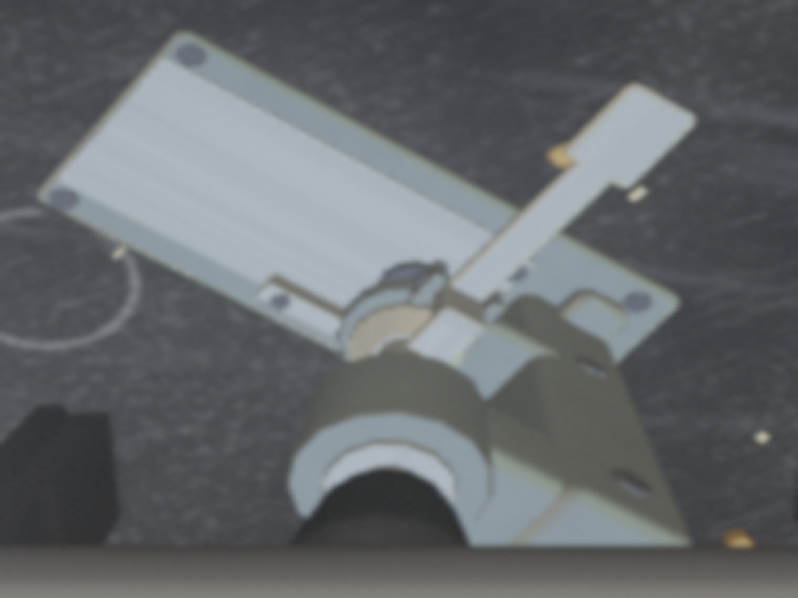

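```bash
python3 - <<'E'
from fit import *
C["w"]=dict(fx=334.1547327397025,fy=334.1547327397025,cx=318.4755495046845,cy=237.87270950976873,rvec=[-2.42853759,-1.56426173,-0.23682255],tvec=[-0.51540754,-0.40738703,0.33299568])
zt=lambda x,y:(130+x/5.5,195+y/5.4); zs=lambda x,y:(260+x/5,130+y/5); w=lambda x,y:(210+x/4.2,145+y/3.15)
obs=[("top",(-.115,.042,.016),zt(410,537)),("top",(-.115,-.042,.016),zt(573,445)),("top",(.075,-.042,.016),zt(370,70)),
("top",(0,0,.249),zt(217,208)),("top",(0,.092,.114),zt(109,350)),
("side",(-.115,.042,.016),zs(38,473)),("side",(-.115,-.042,.016),zs(136,527)),("side",(.075,-.042,.016),zs(365,403)),
("side",(0,0,.234),zs(230,90)),("side",(0,.092,.114),zs(122,228)),
("w",(-.115,.042,.016),w(183,30)),("w",(-.115,-.042,.016),w(38,197)),("w",(.075,.042,.016),w(682,300)),("w",(0,.092,.114),w(630,136)),("w",(0,0,.207),w(391,485))]
f=lambda p:np.concatenate([proj(C[c],T(p,P))[0]-uv for c,P,uv in obs])
r=least_squares(f,[.6,.3,.5],loss="soft_l1"); print(r.x,np.degrees(r.x[2])); print(f(r.x).reshape(-1,2).round(1))
for cams in("top","side","w"):
    o=[k for k in obs if k[0]==cams]
    g=lambda p:np.concatenate([proj(C[c],T(p,P))[0]-uv for c,P,uv in o]); s=least_squares(g,r.x);print(cams,s.x,s.fun.round(1))
E
```

```text
[0.58554789 0.28548449 0.5151393 ] 29.515307480025413
[[-1.6  0.1]
 [ 0.3 -0.4]
 [-0.9 -0.7]
 [-1.2 -1. ]
 [-2.1  0.1]
 [-1.8 -1.1]
 [-1.9  0.7]
 [-0.1 -0.2]
 [-0.6 -1.3]
 [-0.8 -1.8]
 [-1.7 -0.5]
 [-2.6  0.8]
 [ 0.2  0.6]
 [ 0.8 -0.4]
 [-1.   3.1]]
top [0.58469403 0.28297992 0.51439179] [-0.6  0.5  1.4  0.   0.2 -0.3  0.1 -0.5 -1.   0.4]
side [0.58757031 0.28236198 0.53820121] [-0.6 -0.1  0.   1.5  0.6 -0.   0.4 -0.9 -0.5 -1.1]
w [0.58510956 0.28657344 0.51442805] [-1.  -1.3 -2.   0.1  0.8  0.1  1.7 -1.2  0.   2.1]
```

```bash
python3 go.py .5853 .284 .215
```

```text
t 2.88 pos [0.5569 0.3113 0.2769] yaw 65.24 tool mm [-13.1  37.   62. ] F [-0.4  0.6 -0.3] op 0.997 j [ 19.2  28.1  76.7   0.   74.9 -46.1]
```

Request:
send_rows(
  motion=[
    [[-7,19,0],0],
    [[-6,18,0],0],
    [[0,0,10],0],
    [[0,0,15],0],
    [[0,0,15],0],
  ],
)

```text
time_s: 3.3
position: [0.5882, 0.2833, 0.2383]
tcp_rot: [[0.423, 0.906, 0.01], [0.906, -0.424, 0.006], [0.01, 0.007, -1.0]]
force: [-1.1, -0.3, -0.0]
opening: 0.996
```

```bash
python3 go.py .5853 .284 .215
```

```text
t 3.3 pos [0.5882 0.2833 0.2383] yaw 64.95 tool mm [-0.8 -3.1 23.3] F [-1.1 -0.3 -0. ] op 0.996 j [ 15.8  31.2  77.4   0.2  70.7 -49.2]
```

Request:
send_rows(
  motion=[
    [[-1,-3,12],0],
    [[0,0,10],0],
    [[0,0,1],0],
    [[0,0,0],0],
    [[0,0,0],0],
  ],
)

```text
time_s: 3.72
position: [0.5781, 0.2869, 0.2081]
tcp_rot: [[0.421, 0.907, -0.002], [0.907, -0.421, 0.005], [0.004, -0.004, -1.0]]
force: [0.1, 1.1, 0.1]
opening: 1.002
```

```bash
python3 go.py .5853 .284 .215; python3 - <<'E'
from h import *
from rig import *
for n in("side","top","wrist"):
    c=capture(n);cv2.imwrite(f"pics/{n}2.png",c["image"])
a=cv2.imread("pics/side2.png")[110:230,240:400];cv2.imwrite("pics/s2z.png",cv2.resize(a,None,fx=5,fy=5,interpolation=cv2.INTER_CUBIC))
E
```

```text
t 3.72 pos [0.5781 0.2869 0.2081] yaw 65.1 tool mm [ 0.4  7.7 -6.9] F [0.1 1.1 0.1] op 1.002 j [ 16.3  32.7  79.8   0.3  67.5 -48.9]
```

View pics/s2z.png

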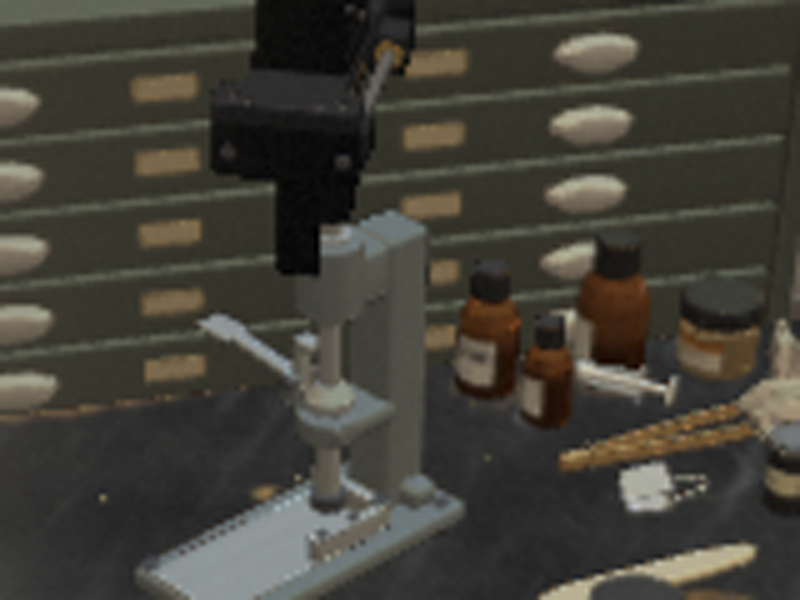

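View pics/wrist2.png

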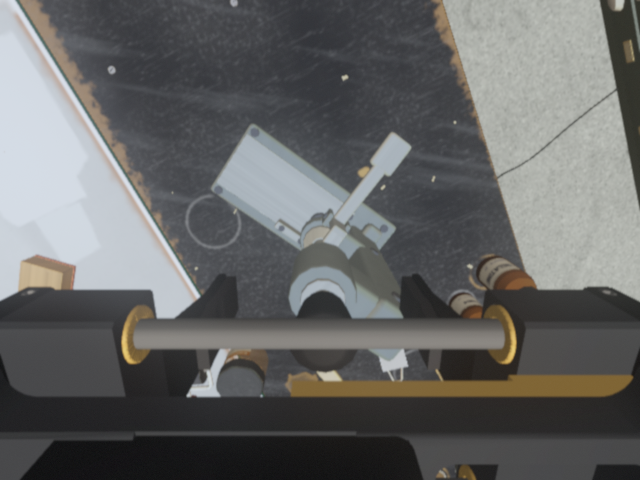

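Request:
send_rows(
  motion=[
    [[0,5,-5],0],
    [[0,0,0],0],
    [[0,0,0],0],
    [[0,0,0],0],
    [[0,0,0],0],
  ],
)

```text
time_s: 4.28
position: [0.5863, 0.2846, 0.2177]
tcp_rot: [[0.422, 0.907, 0.007], [0.907, -0.422, 0.007], [0.009, 0.003, -1.0]]
force: [-0.2, -0.2, 0.3]
opening: 0.997
```

```bash
python3 go.py .5853 .284 .215
```

```text
t 4.28 pos [0.5863 0.2846 0.2177] yaw 65.04 tool mm [-1.  -0.6  2.7] F [-0.2 -0.2  0.3] op 0.997 j [ 16.   32.4  78.7   0.3  68.4 -49.2]
```

Request:
send_rows(
  motion=[
    [[0,0,0],0],
    [[0,0,0],0],
    [[0,0,0],0],
    [[0,0,0],0],
    [[0,0,0],0],
  ],
  gripper=1,
)

```text
time_s: 4.7
position: [0.5861, 0.2844, 0.2177]
tcp_rot: [[0.422, 0.907, 0.006], [0.906, -0.422, 0.007], [0.009, 0.003, -1.0]]
force: [0.3, 0.2, 0.2]
opening: 0.707
```

Request:
send_rows(
  motion=[
    [[0,0,0],0],
    [[0,0,0],0],
    [[0,0,0],0],
    [[0,0,0],0],
    [[0,0,0],0],
  ],
)

```text
time_s: 5.12
position: [0.5866, 0.2858, 0.2175]
tcp_rot: [[0.423, 0.906, 0.008], [0.906, -0.423, 0.01], [0.012, 0.003, -1.0]]
force: [1.9, 5.1, -3.9]
opening: 0.32
```

```bash
python3 go.py .5853 .284 .215
```

```text
t 5.12 pos [0.5866 0.2858 0.2175] yaw 65.0 tool mm [-2.2 -0.4  2.4] F [ 1.9  5.1 -3.9] op 0.32 j [ 16.   32.4  78.7   0.5  68.3 -49.2]
```

Request:
send_rows(
  motion=[
    [[0,0,-6],0],
    [[0,0,-6],0],
    [[0,0,-6],0],
    [[0,0,-6],0],
    [[0,0,0],0],
  ],
)

```text
time_s: 5.53
position: [0.5864, 0.2859, 0.2355]
tcp_rot: [[0.423, 0.906, 0.003], [0.906, -0.423, 0.009], [0.01, -0.001, -1.0]]
force: [4.2, 1.5, -12.0]
opening: 0.323
```

```bash
python3 go.py .5853 .284 .260
```

```text
t 5.53 pos [0.5864 0.2859 0.2355] yaw 65.01 tool mm [ -1.9  -0.2 -24.5] F [  4.2   1.5 -12. ] op 0.323 j [ 16.   31.5  77.4   0.5  70.8 -49.2]
```

Request:
send_rows(
  motion=[
    [[0,0,-7],0],
    [[0,0,-7],0],
    [[0,0,-7],0],
    [[0,0,-6],0],
    [[0,0,-2],0],
  ],
)

```text
time_s: 5.95
position: [0.5862, 0.2858, 0.2567]
tcp_rot: [[0.423, 0.906, -0.003], [0.906, -0.423, 0.009], [0.007, -0.007, -1.0]]
force: [4.6, 2.4, -13.4]
opening: 0.322
```

```bash
python3 go.py .5853 .284 .260; python3 - <<'E'
from h import *
from rig import *
c=capture("side");a=c["image"][90:230,240:400];cv2.imwrite("pics/s3z.png",cv2.resize(a,None,fx=5,fy=4.2,interpolation=cv2.INTER_CUBIC))
E
```

```text
t 5.95 pos [0.5862 0.2858 0.2567] yaw 64.96 tool mm [-2.  -0.1 -3.3] F [  4.6   2.4 -13.4] op 0.322 j [ 15.9  30.4  75.8   0.6  73.8 -49.2]
```

View pics/s3z.png

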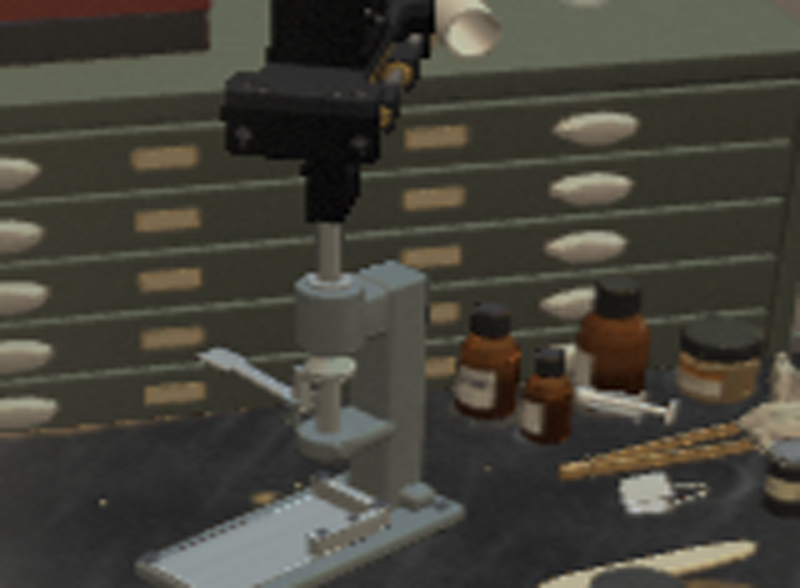

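Request:
send_rows(
  motion=[
    [[0,0,-4],0],
    [[0,0,-3],0],
    [[0,0,-2],0],
    [[0,0,0],0],
    [[0,0,0],0],
  ],
)

```text
time_s: 6.42
position: [0.5861, 0.2859, 0.2585]
tcp_rot: [[0.424, 0.906, -0.007], [0.906, -0.424, 0.009], [0.006, -0.01, -1.0]]
force: [5.6, 2.2, -13.6]
opening: 0.328
```

Request:
send_rows(
  motion=[
    [[0,0,3],0],
    [[0,0,3],0],
    [[0,0,3],0],
    [[0,0,3],0],
    [[0,0,0],0],
  ],
)

```text
time_s: 6.83
position: [0.5862, 0.2859, 0.2535]
tcp_rot: [[0.423, 0.906, -0.003], [0.906, -0.423, 0.01], [0.008, -0.007, -1.0]]
force: [4.3, 2.5, -13.8]
opening: 0.323
```

Request:
send_rows(
  motion=[
    [[0,0,3],0],
    [[0,0,3],0],
    [[0,0,3],0],
    [[0,0,0],0],
    [[0,0,0],0],
  ],
)

```text
time_s: 7.25
position: [0.5864, 0.2859, 0.2531]
tcp_rot: [[0.422, 0.906, 0.004], [0.906, -0.422, 0.011], [0.011, -0.001, -1.0]]
force: [2.2, 0.9, -5.8]
opening: 0.325
```

```bash
python3 go.py .5853 .284 .260; python3 - <<'E'
from h import *
from rig import *
c=capture("side");a=c["image"][90:230,240:400];cv2.imwrite("pics/s4z.png",cv2.resize(a,None,fx=5,fy=4.2,interpolation=cv2.INTER_CUBIC))
E
```

```text
t 7.25 pos [0.5864 0.2859 0.2531] yaw 65.01 tool mm [-2.1 -0.2 -6.9] F [ 2.2  0.9 -5.8] op 0.325 j [ 15.9  30.5  76.3   0.6  72.8 -49.2]
```

View pics/s4z.png

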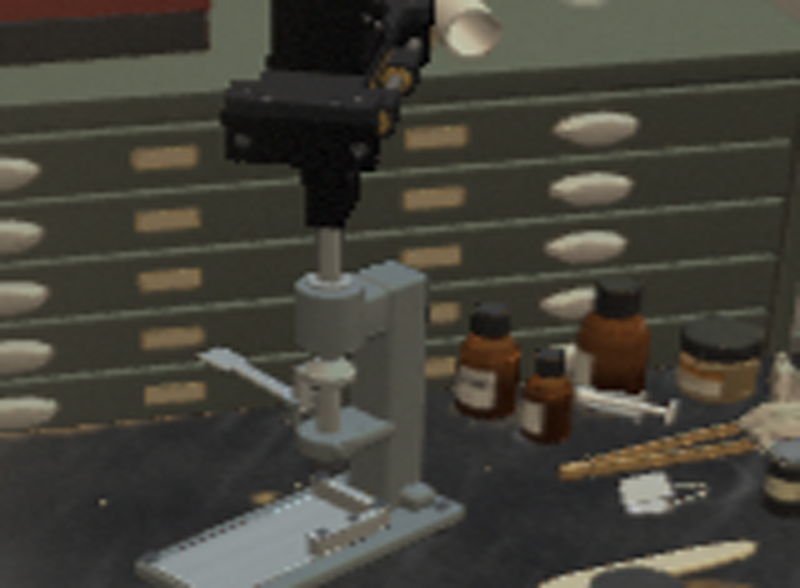

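Force is dropping with no further descent: the sear has caught. Releasing.

Request:
send_rows(
  motion=[
    [[0,0,0],0],
    [[0,0,0],0],
    [[0,0,0],0],
    [[0,0,0],0],
    [[0,0,0],0],
  ],
  gripper=0,
)

```text
time_s: 7.72
position: [0.5857, 0.285, 0.2546]
tcp_rot: [[0.423, 0.906, 0.002], [0.906, -0.423, 0.009], [0.009, -0.002, -1.0]]
force: [0.1, -0.0, 0.2]
opening: 0.614
```

Request:
send_rows(
  motion=[
    [[0,0,0],0],
    [[0,0,0],0],
    [[0,0,0],0],
    [[0,0,-15],0],
    [[0,0,-25],0],
  ],
)

```text
time_s: 8.13
position: [0.5823, 0.2834, 0.2901]
tcp_rot: [[0.423, 0.906, -0.011], [0.906, -0.423, 0.005], [0.0, -0.012, -1.0]]
force: [-0.4, 0.9, 0.3]
opening: 0.964
```

Request:
send_rows(
  motion=[
    [[0,0,-25],0],
    [[0,0,-12],0],
    [[0,0,0],0],
    [[0,-30,0],0],
    [[0,-40,0],0],
  ],
)

```text
time_s: 8.55
position: [0.527, 0.3106, 0.3328]
tcp_rot: [[0.43, 0.903, 0.003], [0.903, -0.43, 0.007], [0.007, 0.0, -1.0]]
force: [0.1, 0.6, 0.3]
opening: 0.997
```

```bash
python3 go.py .548 -.233 .15 -12.3; python3 - <<'E'
from h import *
from rig import *
c=capture("side");a=c["image"][90:230,240:400];cv2.imwrite("pics/s5z.png",cv2.resize(a,None,fx=5,fy=4.2,interpolation=cv2.INTER_CUBIC))
E
```

```text
t 8.55 pos [0.527  0.3106 0.3328] yaw 64.53 tool mm [-483.   252.7  179.3] F [0.1 0.6 0.3] op 0.997 j [ 19.9  23.2  76.2   0.3  80.3 -44.7]
turn about tool z rad 1.341
```

View pics/s5z.png

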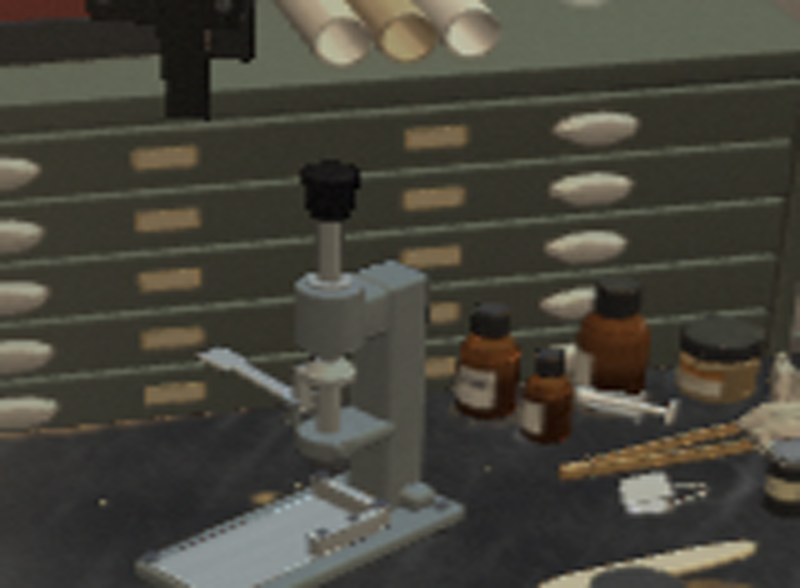

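Request:
send_rows(
  motion=[
    [[-34,10,0],-0.11],
    [[-36,8,0],-0.11],
    [[-36,10,0],0],
    [[-36,10,0],0],
    [[-36,10,0],0],
  ],
)

```text
time_s: 9.02
position: [0.5081, 0.1347, 0.3264]
tcp_rot: [[0.186, 0.982, -0.014], [0.982, -0.186, 0.011], [0.009, -0.016, -1.0]]
force: [0.7, -0.1, -0.1]
opening: 0.999
```

```bash
python3 go.py .5089 -.2245 .2 77.7
```

```text
t 9.02 pos [0.5081 0.1347 0.3264] yaw 79.25 tool mm [-353.8   69.7  122.3] F [ 0.7 -0.1 -0.1] op 0.999 j [  2.2  16.3  87.9   0.7  76.6 -77.2]
turn about tool z rad 0.027
```

Request:
send_rows(
  motion=[
    [[-38,7,5],0],
    [[-38,7,10],0],
    [[-38,7,15],0],
    [[-38,7,15],0],
    [[-38,7,15],0],
  ],
)

```text
time_s: 9.43
position: [0.5062, -0.0619, 0.2644]
tcp_rot: [[0.183, 0.983, -0.008], [0.983, -0.183, 0.011], [0.009, -0.01, -1.0]]
force: [-0.1, 0.1, 0.8]
opening: 1.002
```

```bash
python3 go.py .5089 -.2245 .2 77.7
```

```text
t 9.43 pos [ 0.5062 -0.0619  0.2644] yaw 79.48 tool mm [-159.9   33.    62.7] F [-0.1  0.1  0.8] op 1.002 j [-19.8  18.6  95.1   0.5  67.  -99.5]
turn about tool z rad 0.031
```

Request:
send_rows(
  motion=[
    [[-36,7,12],0],
    [[-36,7,10],0],
    [[-34,7,8],0],
    [[-26,5,5],0],
    [[0,0,0],0.03],
  ],
)

```text
time_s: 9.85
position: [0.5024, -0.2083, 0.2192]
tcp_rot: [[0.218, 0.976, -0.016], [0.976, -0.218, 0.013], [0.009, -0.018, -1.0]]
force: [0.8, -0.1, 0.4]
opening: 1.002
```

```bash
python3 go.py .5089 -.2245 .2 77.7;  python3 - <<'E'
from h import *
from rig import *
c=capture("wrist");cv2.imwrite("pics/w6.png",c["image"]); print(c["rvec"].tolist(),c["tvec"].tolist()); print(proj(c,[(.548,-.2328,.023),(.5089,-.2245,.023)]))
E
python3 go.py .5089 -.2245 .2 77.7
```

```text
t 9.85 pos [ 0.5024 -0.2083  0.2192] yaw 77.38 tool mm [-14.5  10.2  18.9] F [ 0.8 -0.1  0.4] op 1.002 j [-3.440e+01  2.470e+01  9.320e+01  1.000e-01  6.330e+01 -1.118e+02]
turn about tool z rad -0.006
[-2.281646243049974, -1.8243503047780412, -0.26497795615182557] [0.09166476024928122, -0.5456695723020365, 0.24406403032895888]
[[304.8843156  259.36264894]
 [304.07835572 225.19257988]]
t 9.9 pos [ 0.5019 -0.2063  0.2192] yaw 77.28 tool mm [-16.4  11.2  18.8] F [0.5 0.1 0.5] op 1.001 j [ -34.2   24.6   93.3    0.2   63.4 -111.6]
turn about tool z rad -0.007
```

View pics/w6.png

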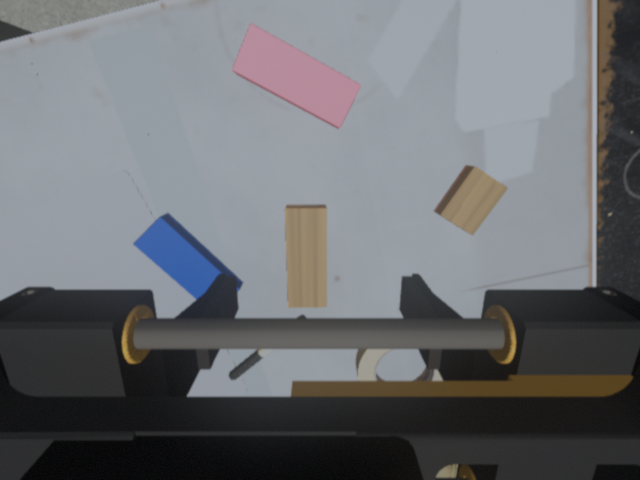

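```bash
python3 - <<'E'
from h import *
c=dict(fx=334.1547327397025,fy=334.1547327397025,cx=318.4755495046845,cy=237.87270950976873,rvec=[-2.281646243049974,-1.8243503047780412,-0.26497795615182557],tvec=[0.09166476024928122,-0.5456695723020365,0.24406403032895888])
q=np.array([ray(c,u,.023) for u in [(286,207),(326.5,207),(326.5,306),(287,306)]]);print(q,q.mean(0))
d=q[3]-q[0]+q[2]-q[1];print(np.degrees(np.arctan2(d[1],d[0])),np.linalg.norm(q[0]-q[3]),np.linalg.norm(q[0]-q[1]))
E
```

```text
[[ 0.48474977 -0.23899229  0.023     ]
 [ 0.4944677  -0.19600312  0.023     ]
 [ 0.6106839  -0.22124237  0.023     ]
 [ 0.60020667 -0.26685908  0.023     ]] [ 0.54752701 -0.23077422  0.023     ]
-12.910764273314737 0.11877227225652406 0.044073877495408025
```

Request:
send_rows(
  motion=[
    [[-12,7,20],0],
    [[0,0,30],0],
    [[0,0,35],0],
    [[0,0,30],0],
    [[0,0,20],0],
  ],
)

```text
time_s: 10.32
position: [0.5078, -0.2197, 0.0835]
tcp_rot: [[0.218, 0.976, -0.005], [0.976, -0.218, 0.009], [0.007, -0.007, -1.0]]
force: [0.3, 0.8, -0.3]
opening: 0.998
```

```bash
python3 go.py .5088 -.2233 .004 77.5
```

```text
t 10.32 pos [ 0.5078 -0.2197  0.0835] yaw 77.4 tool mm [-3.9  2.3 79.5] F [ 0.3  0.8 -0.3] op 0.998 j [ -35.1   36.5   98.7    0.3   45.4 -112.7]
turn about tool z rad -0.002
```

Request:
send_rows(
  motion=[
    [[-3,2,18],0],
    [[0,0,16],0],
    [[0,0,12],0],
    [[0,0,8],0],
    [[0,0,0],0],
  ],
)

```text
time_s: 10.73
position: [0.5042, -0.2152, 0.0205]
tcp_rot: [[0.212, 0.977, -0.017], [0.977, -0.211, 0.018], [0.014, -0.021, -1.0]]
force: [0.3, 0.4, 0.0]
opening: 1.0
```

```bash
python3 go.py .5088 -.2233 .004 77.5
```

```text
t 10.73 pos [ 0.5042 -0.2152  0.0205] yaw 77.78 tool mm [-7.1  6.5 16.3] F [0.3 0.4 0. ] op 1.0 j [ -35.    42.6  100.2    0.5   38.6 -113.1]
turn about tool z rad 0.005
```

Request:
send_rows(
  motion=[
    [[-4,3,6],0],
    [[-2,2,5],0],
    [[0,0,3],0],
    [[0,0,0],0],
    [[0,0,0],0],
  ],
)

```text
time_s: 11.15
position: [0.5095, -0.2224, 0.0068]
tcp_rot: [[0.209, 0.978, -0.014], [0.978, -0.209, 0.016], [0.013, -0.017, -1.0]]
force: [-0.1, 0.1, -0.1]
opening: 0.999
```

```bash
python3 go.py .5088 -.2233 .004 77.5
```

```text
t 11.15 pos [ 0.5095 -0.2224  0.0068] yaw 77.91 tool mm [-1.  -0.5  2.8] F [-0.1  0.1 -0.1] op 0.999 j [ -35.3   44.3   99.4    0.5   37.6 -113.6]
turn about tool z rad 0.007
```

Request:
send_rows(
  motion=[
    [[-1,0,1],0],
    [[0,0,0],0],
    [[0,0,0],0],
    [[0,0,0],0],
    [[0,0,0],0],
  ],
  gripper=1,
)

```text
time_s: 11.57
position: [0.5102, -0.2243, 0.0075]
tcp_rot: [[0.21, 0.978, -0.011], [0.978, -0.21, 0.014], [0.012, -0.014, -1.0]]
force: [-0.5, 0.2, 0.6]
opening: 0.709
```

Request:
send_rows(
  motion=[
    [[0,0,0],0],
    [[0,0,0],0],
    [[0,0,0],0],
    [[0,0,0],0],
    [[0,0,0],0],
  ],
)

```text
time_s: 11.98
position: [0.5102, -0.2243, 0.0078]
tcp_rot: [[0.21, 0.978, -0.011], [0.978, -0.209, 0.014], [0.011, -0.014, -1.0]]
force: [0.3, 0.5, 0.0]
opening: 0.524
```

Request:
send_rows(
  motion=[
    [[0,0,-6],0],
    [[0,0,-12],0],
    [[0,0,-18],0],
    [[0,0,-18],0],
    [[0,0,-10],0],
  ],
)

```text
time_s: 12.4
position: [0.5083, -0.2235, 0.0732]
tcp_rot: [[0.21, 0.978, -0.019], [0.978, -0.209, 0.019], [0.015, -0.022, -1.0]]
force: [-0.1, 0.3, -1.5]
opening: 0.522
```

```bash
python3 go.py .5088 -.2233 .004 77.5;  python3 - <<'E'
from h import *
from rig import *
c=capture("wrist");cv2.imwrite("pics/w7.png",c["image"]); print(c["rvec"].tolist(),c["tvec"].tolist())
c=capture("side");cv2.imwrite("pics/s7.png",c["image"])
E
```

```text
t 12.4 pos [ 0.5083 -0.2235  0.0732] yaw 77.9 tool mm [-0.8  1.9 69.2] F [-0.1  0.3 -1.5] op 0.522 j [ -35.4   37.8   98.     0.4   45.7 -113.6]
turn about tool z rad 0.007
[-2.2797229843290614, -1.8381917412677868, -0.2699389884707025] [0.11107620786724094, -0.5143018310936407, 0.10431059934866861]
```

View pics/w7.png

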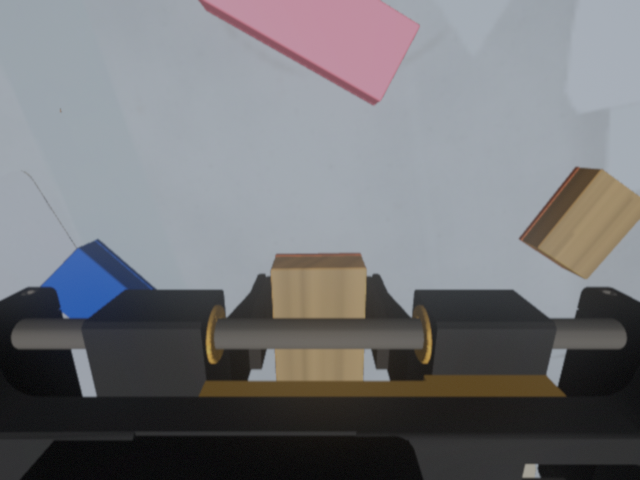

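View pics/s7.png

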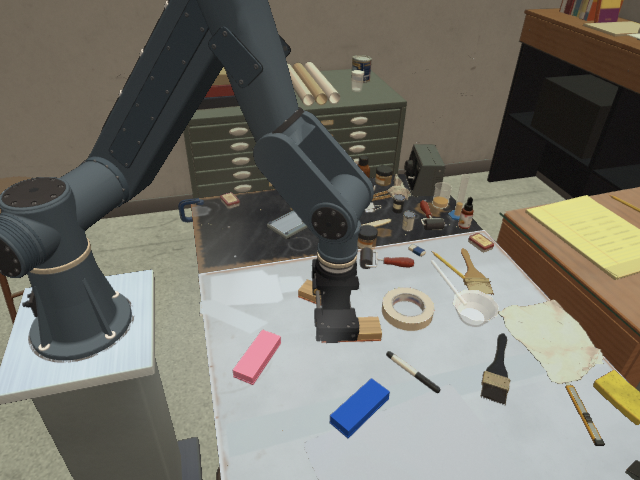

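Request:
send_rows(
  motion=[
    [[5,-1,-25],0],
    [[20,-5,-25],0],
    [[30,-9,-5],0],
    [[33,-10,0],-0.08],
    [[34,-7,0],-0.08],
  ],
)

```text
time_s: 12.92
position: [0.5036, -0.1032, 0.1316]
tcp_rot: [[0.057, 0.998, -0.012], [0.998, -0.057, 0.014], [0.014, -0.013, -1.0]]
force: [0.1, 0.3, -0.4]
opening: 0.525
```

```bash
python3 go.py .4636 .2211 .12 119.5
```

```text
t 12.92 pos [ 0.5036 -0.1032  0.1316] yaw 86.72 tool mm [321.3 -58.3  16.7] F [ 0.1  0.3 -0.4] op 0.525 j [ -24.3   29.8  102.3    0.6   48.8 -111.5]
turn about tool z rad -0.572
```

Request:
send_rows(
  motion=[
    [[35,-6,0],-0.08],
    [[35,-4,0],-0.08],
    [[36,-1,0],-0.08],
    [[36,2,0],-0.08],
    [[36,5,0],-0.08],
  ],
)

```text
time_s: 13.33
position: [0.4769, 0.0812, 0.133]
tcp_rot: [[-0.351, 0.936, -0.014], [0.936, 0.351, 0.015], [0.019, -0.007, -1.0]]
force: [1.7, 1.4, -0.8]
opening: 0.528
```

```bash
python3 go.py .4636 .2211 .12 119.5
```

```text
t 13.33 pos [0.4769 0.0812 0.133 ] yaw 110.56 tool mm [135.4  36.8  15.2] F [ 1.7  1.4 -0.8] op 0.528 j [  -4.1   27.8  106.6    1.1   46.4 -115.4]
turn about tool z rad -0.156
```

Request:
send_rows(
  motion=[
    [[34,10,0],-0.06],
    [[33,11,0],-0.05],
    [[32,13,0],0],
    [[20,8,4],0],
    [[0,0,4],0],
  ],
)

```text
time_s: 13.75
position: [0.4597, 0.2189, 0.1251]
tcp_rot: [[-0.465, 0.885, -0.018], [0.885, 0.465, 0.016], [0.023, -0.008, -1.0]]
force: [-0.4, -1.0, -1.5]
opening: 0.522
```

```bash
python3 - <<'E'
from h import *
from rig import *
from go import *
c=capture("top");cv2.imwrite("pics/t8.png",c["image"]);cv2.imwrite("pics/t8z.png",cv2.resize(c["image"][195:345,120:320],None,fx=4,fy=4,interpolation=cv2.INTER_CUBIC))
c=capture("side");cv2.imwrite("pics/s8z.png",cv2.resize(c["image"][90:290,200:400],None,fx=4,fy=3,interpolation=cv2.INTER_CUBIC))
c=capture("wrist");cv2.imwrite("pics/w8.png",c["image"]);print(c["rvec"].tolist(),c["tvec"].tolist())
rel((.4636,.2211,.12),119.5)
E
```

```text
[-1.5525669927789185, -2.5557272773937596, -0.3811921940563096] [0.01900505600647504, -0.49188124881827466, 0.15651101384309465]
t 13.9 pos [0.46   0.2149 0.1247] yaw 117.53 tool mm [3.7 6.1 4.8] F [-0.1 -0.7 -1.4] op 0.528 j [  11.8   30.1  103.6    1.4   47.3 -106.7]
turn about tool z rad -0.034
```

View pics/t8z.png

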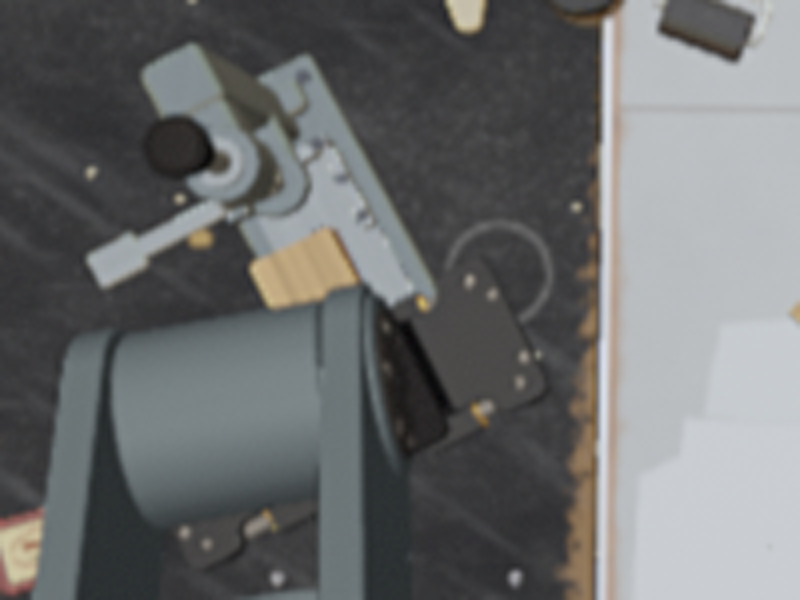

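View pics/s8z.png

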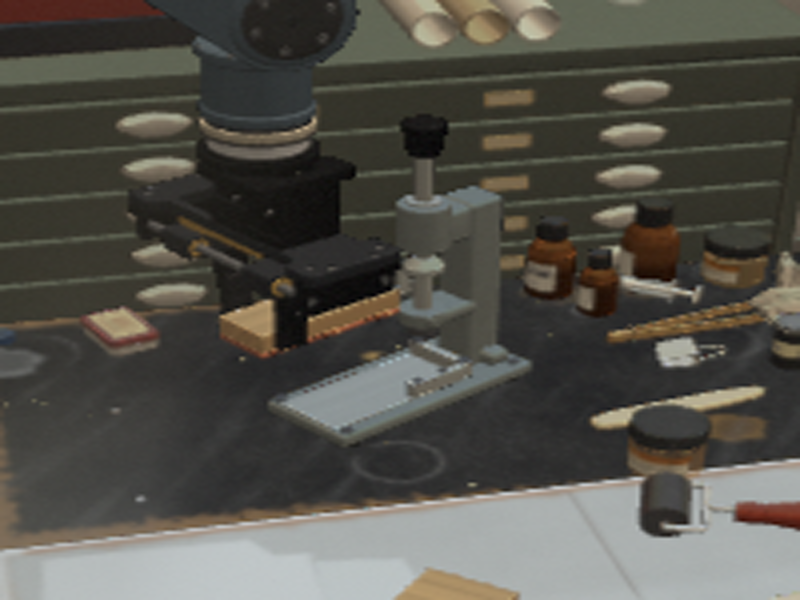

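View pics/w8.png

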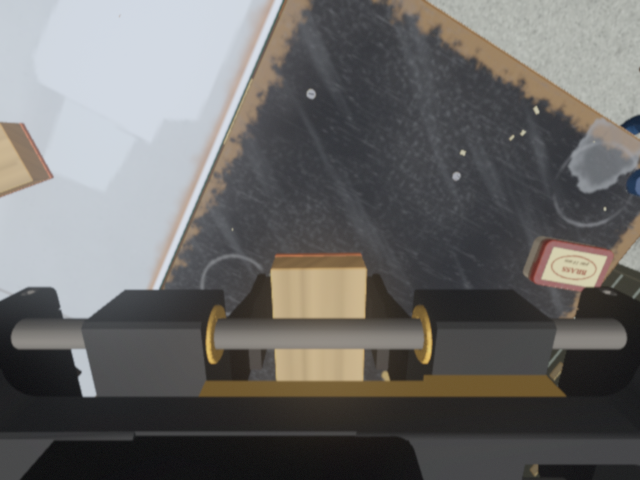

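Request:
send_rows(
  motion=[
    [[2,4,8],-0.03],
    [[1,2,12],0],
    [[0,0,15],0],
    [[0,0,15],0],
    [[0,0,8],0],
  ],
)

```text
time_s: 14.32
position: [0.4678, 0.2158, 0.0651]
tcp_rot: [[-0.486, 0.874, -0.013], [0.874, 0.487, 0.015], [0.019, -0.005, -1.0]]
force: [0.7, 0.3, -0.6]
opening: 0.529
```

```bash
python3 go.py .4636 .2211 .04 119.5
```

```text
t 14.32 pos [0.4678 0.2158 0.0651] yaw 119.11 tool mm [ 6.2 -1.  25.3] F [ 0.7  0.3 -0.6] op 0.529 j [  11.7   36.4  104.9    1.5   39.3 -108.6]
turn about tool z rad -0.007
```

Request:
send_rows(
  motion=[
    [[3,0,8],-0.005],
    [[2,0,7],0],
    [[1,0,4],0],
    [[0,0,0],0],
    [[0,0,0],0],
  ],
)

```text
time_s: 14.73
position: [0.4648, 0.2185, 0.0424]
tcp_rot: [[-0.488, 0.873, -0.017], [0.873, 0.488, 0.014], [0.02, -0.008, -1.0]]
force: [-0.3, 0.2, -0.7]
opening: 0.528
```

```bash
python3 - <<'E'
from h import *
from rig import *
from go import *
c=capture("top");cv2.imwrite("pics/t9z.png",cv2.resize(c["image"][195:305,130:270],None,fx=5.5,fy=5.4,interpolation=cv2.INTER_CUBIC))
c=capture("side");cv2.imwrite("pics/s9z.png",cv2.resize(c["image"][150:270,240:380],None,fx=5.5,fy=5,interpolation=cv2.INTER_CUBIC))
rel((.4636,.2211,.04),119.5)
E
```

```text
t 14.83 pos [0.465  0.2187 0.0428] yaw 119.2 tool mm [2.7 0.  2.8] F [-0.5  0.3 -1.3] op 0.526 j [  12.1   38.8  105.5    1.6   36.5 -108.4]
turn about tool z rad -0.005
```

View pics/t9z.png

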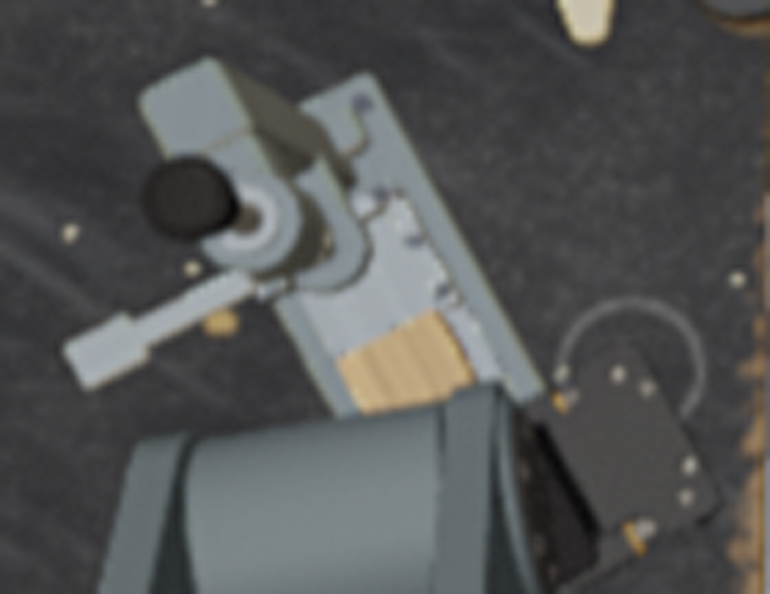

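View pics/s9z.png

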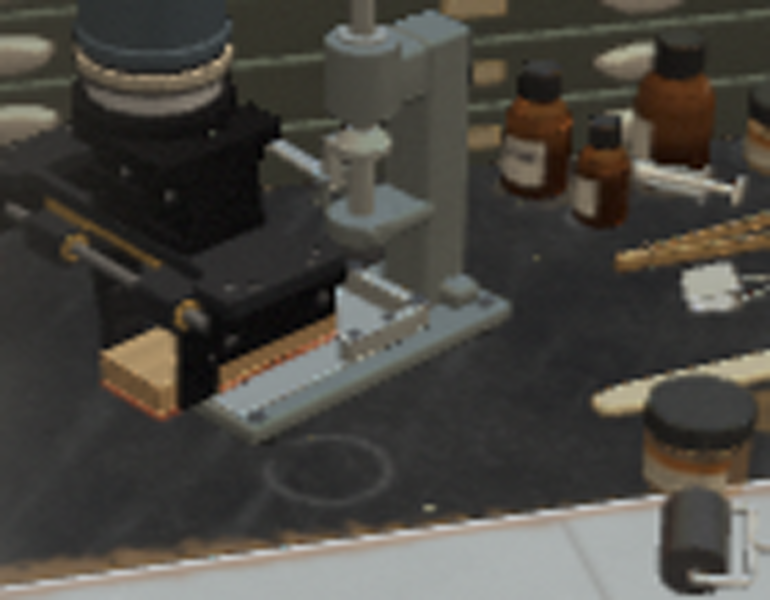

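```bash
cat >> fit.py <<'E'
PP=np.array([.5857,.2855,np.radians(29.5)])
def inv(p,P):
    c,s=np.cos(p[2]),np.sin(p[2]); d=np.asarray(P)[:2]-p[:2]; return np.array([c*d[0]+s*d[1],-s*d[0]+c*d[1]])
E
python3 - <<'E'
from fit import *
zt=lambda x,y:(130+x/5.5,195+y/5.4)
for u in [(338,358),(437,310),(474,378)]:
    w=ray(C["top"],zt(*u),.058); print(w,inv(PP,w)*1000)
print("tcp",inv(PP,(.465,.2187))*1000)
print("fence front end", [inv(PP,ray(C["top"],zt(*u),.035))*1000 for u in [(440,283),(462,297)]])
print(((proj(C["top"],T(PP,[(-.037,-.023,.035),(-.037,-.031,.035),(-.037,-.023,.02)]))-[130,195])*[5.5,5.4]))
E
```

```text
[0.54055046 0.28437042 0.058     ] [-39.8523925   21.24956433]
[0.56107556 0.24407919 0.058     ] [-41.82859928 -23.92518465]
[0.53241879 0.22815877 0.058     ] [-74.60977693 -23.67034067]
tcp [-137.94582631    1.29576322]
fence front end [array([-28.52982331, -27.35139054]), array([-38.38165473, -32.58569786])]
[[440.38231238 305.01244601]
 [457.13180787 295.99558852]
 [447.253716   307.47698036]]
```

Request:
send_rows(
  motion=[
    [[3,0,4],-0.005],
    [[2,0,4],0],
    [[1,0,3],0],
    [[0,0,0],0],
    [[0,0,0],0],
  ],
)

```text
time_s: 15.25
position: [0.4627, 0.2254, 0.0325]
tcp_rot: [[-0.494, 0.87, -0.012], [0.869, 0.494, 0.015], [0.019, -0.003, -1.0]]
force: [0.3, 0.2, -0.9]
opening: 0.524
```

```bash
python3 - <<'E'
from go import *
from fit import *
rel((.4636,.2211,.029),119.5)
print(inv(PP,bot.read_state()["position"])*1000)
E
```

```text
t 15.25 pos [0.4627 0.2254 0.0325] yaw 119.58 tool mm [-4.2 -1.3  3.4] F [ 0.3  0.2 -0.9] op 0.524 j [  12.9   39.9  105.7    1.7   34.9 -108.1]
turn about tool z rad 0.001
[-136.68520808    8.243041  ]
```

Request:
send_rows(
  motion=[
    [[0,10,0],0],
    [[0,12,0],0],
    [[0,12,0],0],
    [[0,6,0],0],
    [[0,0,0],0],
  ],
)

```text
time_s: 15.67
position: [0.4971, 0.2457, 0.0321]
tcp_rot: [[-0.494, 0.869, -0.015], [0.869, 0.494, 0.014], [0.02, -0.006, -1.0]]
force: [-0.5, -0.0, -1.4]
opening: 0.523
```

```bash
python3 - <<'E'
from go import *
from fit import *
rel((.4636,.2211,.029),119.5)
print(inv(PP,bot.read_state()["position"])*1000)
E
```

```text
t 15.67 pos [0.4971 0.2457 0.0321] yaw 119.61 tool mm [ -4.9 -41.3   3.3] F [-0.5 -0.  -1.4] op 0.523 j [  14.2   41.5   99.8    1.6   39.3 -106.6]
turn about tool z rad 0.002
[-96.72028947   9.03060469]
```

Front end is ~13 mm short of the stop, 9 mm left of the fence. Lower onto the bed.

Request:
send_rows(
  motion=[
    [[0,0,2],0],
    [[0,0,2],0],
    [[0,0,1],0],
    [[0,0,0],0],
    [[0,0,0],0],
  ],
)

```text
time_s: 16.08
position: [0.4956, 0.2453, 0.0282]
tcp_rot: [[-0.494, 0.869, -0.015], [0.869, 0.494, 0.014], [0.02, -0.006, -1.0]]
force: [-0.3, 0.3, -0.9]
opening: 0.526
```

```bash
python3 - <<'E'
from go import *
from fit import *
rel((.4636,.2211,.0277),119.5)
print(inv(PP,bot.read_state()["position"])*1000)
E
```

```text
t 16.08 pos [0.4956 0.2453 0.0282] yaw 119.62 tool mm [ -5.2 -39.8   0.6] F [-0.3  0.3 -0.9] op 0.526 j [  14.2   41.8  100.1    1.6   38.7 -106.7]
turn about tool z rad 0.002
[-98.21105849   9.33780599]
```

Request:
send_rows(
  motion=[
    [[0,0,1],0],
    [[0,0,1],0],
    [[0,0,0],0],
    [[0,0,0],0],
    [[0,0,0],0],
  ],
)

```text
time_s: 16.5
position: [0.4945, 0.2448, 0.028]
tcp_rot: [[-0.494, 0.869, -0.015], [0.869, 0.494, 0.014], [0.02, -0.006, -1.0]]
force: [1.5, 0.5, 0.6]
opening: 0.529
```

Request:
send_rows(
  motion=[
    [[0,4,0],0],
    [[0,4,0],0],
    [[0,2,0],0],
    [[0,0,0],0],
    [[0,0,0],0],
  ],
)

```text
time_s: 16.92
position: [0.4968, 0.2467, 0.028]
tcp_rot: [[-0.494, 0.869, -0.03], [0.869, 0.495, 0.008], [0.022, -0.022, -1.0]]
force: [-1.4, -0.6, 1.9]
opening: 0.527
```

```bash
python3 - <<'E'
from go import *
from fit import *
rel((.4636,.2211,.0277),119.5)
s=bot.read_state();print(inv(PP,s["position"])*1000, s["tcp_rot"].T@s["force"])
E
```

```text
t 16.92 pos [0.4968 0.2467 0.028 ] yaw 119.62 tool mm [ -5.9 -41.5   1.1] F [-1.4 -0.6  1.9] op 0.527 j [  14.4   42.1   99.1    1.3   40.3 -106.3]
turn about tool z rad 0.002
[-96.52120572  10.02100566] [ 0.18589122 -1.54731964 -1.89567226]
```

Request:
send_rows(
  motion=[
    [[0,3,-2],0],
    [[0,6,0],0],
    [[0,4,0],0],
    [[0,2,0],0],
    [[0,0,0],0],
  ],
)

```text
time_s: 17.33
position: [0.5059, 0.253, 0.028]
tcp_rot: [[-0.494, 0.869, -0.043], [0.869, 0.494, 0.004], [0.024, -0.035, -0.999]]
force: [-1.4, -1.2, 4.8]
opening: 0.525
```

```bash
python3 - <<'E'
from go import *
from fit import *
rel((.4636,.2211,.0277),119.5)
s=bot.read_state();print(inv(PP,s["position"])*1000, s["tcp_rot"].T@s["force"])
print(s["tcp_rot"].round(3))
E
```

```text
t 17.33 pos [0.5059 0.253  0.028 ] yaw 119.59 tool mm [ -6.9 -52.5   2. ] F [-1.4 -1.2  4.8] op 0.525 j [  14.8   42.8   96.9    1.2   42.7 -105.7]
turn about tool z rad 0.002
[-85.40590228  11.0145173 ] [-0.24614548 -1.9745124  -4.69602614]
[[-0.494  0.869 -0.043]
 [ 0.869  0.494  0.004]
 [ 0.024 -0.035 -0.999]]
```

Request:
send_rows(
  motion=[
    [[-3,0,-2],0],
    [[-4,0,0],0],
    [[-3,0,0],0],
    [[0,0,0],0],
    [[0,0,0],0],
  ],
)

```text
time_s: 17.75
position: [0.5108, 0.2443, 0.0288]
tcp_rot: [[-0.495, 0.868, -0.045], [0.869, 0.495, 0.004], [0.026, -0.037, -0.999]]
force: [-2.3, 1.9, 0.7]
opening: 0.524
```

```bash
cat > st.py <<'E'
from go import *
from fit import *
s=bot.read_state();print(s["time_s"],"press mm",(inv(PP,s["position"])*1000).round(1),"z",s["position"][2].round(4),"Ftool", (s["tcp_rot"].T@s["force"]).round(1),"op",s["opening"],"yaw",np.degrees(np.arctan2(s["tcp_rot"][1,0],s["tcp_rot"][0,0])).round(2))
print(s["tcp_rot"][2].round(3))
E
python3 st.py
```

```text
17.75 press mm [-85.4   1. ] z 0.0288 Ftool [ 2.8 -1.1 -0.6] op 0.5244418468545555 yaw 119.66
[ 0.026 -0.037 -0.999]
```

Request:
send_rows(
  motion=[
    [[-2,0,0],0],
    [[-3,0,0],0],
    [[-3,3,0],0],
    [[-2,3,0],0],
    [[-2,3,0],0],
  ],
)

```text
time_s: 18.17
position: [0.5108, 0.2442, 0.0284]
tcp_rot: [[-0.495, 0.866, -0.071], [0.868, 0.497, 0.011], [0.045, -0.057, -0.997]]
force: [-8.0, 1.0, 9.0]
opening: 0.525
```

```bash
python3 st.py
```

```text
18.1667 press mm [-85.5   0.9] z 0.0284 Ftool [ 5.2 -7.  -8.4] op 0.5248732849946856 yaw 119.72
[ 0.045 -0.057 -0.997]
```

Request:
send_rows(
  motion=[
    [[0,0,0],0],
    [[0,0,0],0],
    [[0,0,0],0],
    [[0,0,0],0],
    [[0,0,0],0],
  ],
  gripper=0.3,
)

```text
time_s: 18.58
position: [0.5149, 0.2448, 0.0293]
tcp_rot: [[-0.495, 0.866, -0.062], [0.868, 0.497, 0.012], [0.042, -0.048, -0.998]]
force: [0.1, 0.2, -0.0]
opening: 0.692
```

```bash
python3 st.py;  python3 - <<'E'
from h import *
from rig import *
c=capture("wrist");cv2.imwrite("pics/w10.png",c["image"])
c=capture("top");cv2.imwrite("pics/t10z.png",cv2.resize(c["image"][195:305,130:270],None,fx=5.5,fy=5.4,interpolation=cv2.INTER_CUBIC))
c=capture("side");cv2.imwrite("pics/s10z.png",cv2.resize(c["image"][150:270,240:380],None,fx=5.5,fy=5,interpolation=cv2.INTER_CUBIC))
E
```

```text
18.5833 press mm [-81.7  -0.5] z 0.0293 Ftool [0.1 0.2 0. ] op 0.6919957788676441 yaw 119.72
[ 0.042 -0.048 -0.998]
```

View pics/w10.png

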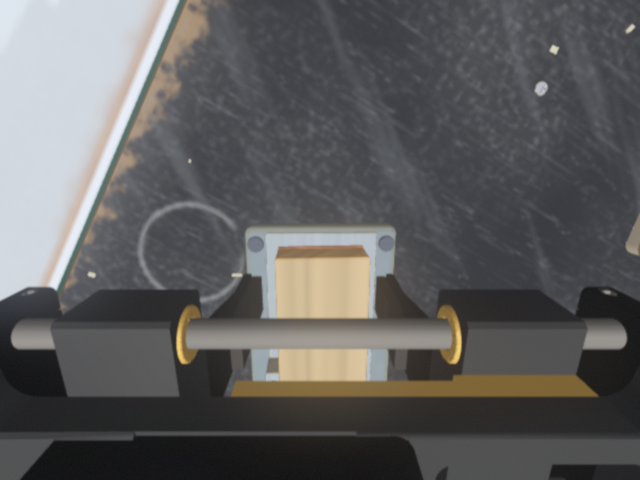

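View pics/s10z.png

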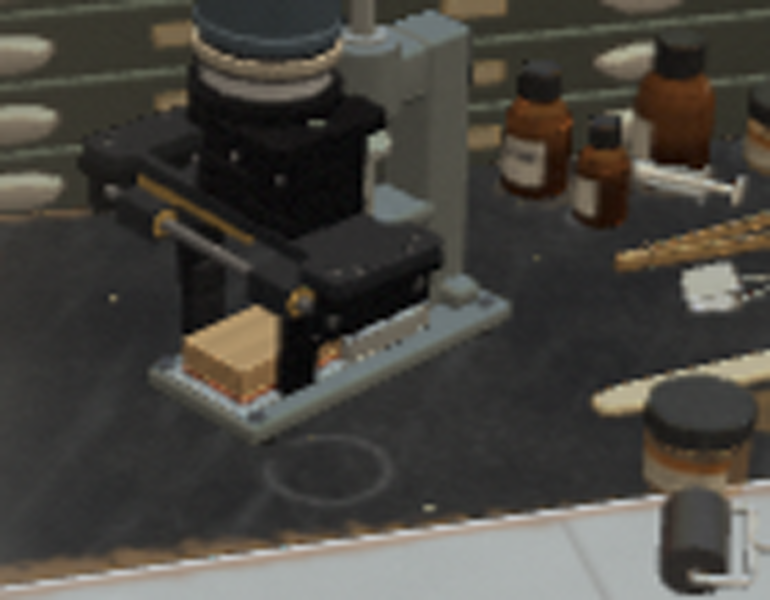

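Request:
send_rows(
  motion=[
    [[0,0,0],0],
    [[0,0,0],0],
    [[0,0,-5],0],
    [[0,0,-15],0],
    [[0,-4,-20],0],
  ],
  gripper=0,
)

```text
time_s: 19.15
position: [0.5113, 0.2415, 0.067]
tcp_rot: [[-0.495, 0.866, -0.071], [0.868, 0.496, 0.01], [0.044, -0.057, -0.997]]
force: [0.3, -0.2, 0.4]
opening: 0.962
```

Request:
send_rows(
  motion=[
    [[0,-5,-25],0],
    [[0,-5,-30],0],
    [[0,-5,-30],0],
    [[0,-5,-30],0],
    [[0,0,-10],0],
  ],
)

```text
time_s: 19.57
position: [0.5011, 0.2293, 0.1996]
tcp_rot: [[-0.495, 0.866, -0.074], [0.868, 0.497, 0.009], [0.045, -0.059, -0.997]]
force: [0.3, -0.1, -0.7]
opening: 1.002
```

```bash
python3 st.py;  python3 - <<'E'
from h import *
from rig import *
c=capture("wrist");cv2.imwrite("pics/w11.png",c["image"]);print(c["rvec"].tolist(),c["tvec"].tolist())
c=capture("top");cv2.imwrite("pics/t11z.png",cv2.resize(c["image"][195:305,130:270],None,fx=5.5,fy=5.4,interpolation=cv2.INTER_CUBIC))
c=capture("side");cv2.imwrite("pics/s11z.png",cv2.resize(c["image"][130:250,250:370],None,fx=5,fy=5,interpolation=cv2.INTER_CUBIC))
E
```

```text
19.5667 press mm [-101.3   -7.2] z 0.1996 Ftool [-0.3  0.3  0.6] op 1.0015379311066535 yaw 119.68
[ 0.045 -0.059 -0.997]
[-1.5359864542136628, -2.626766354158401, -0.34452948792692834] [0.03978670375262046, -0.5507899573282975, 0.24624054990052063]
```

View pics/w11.png

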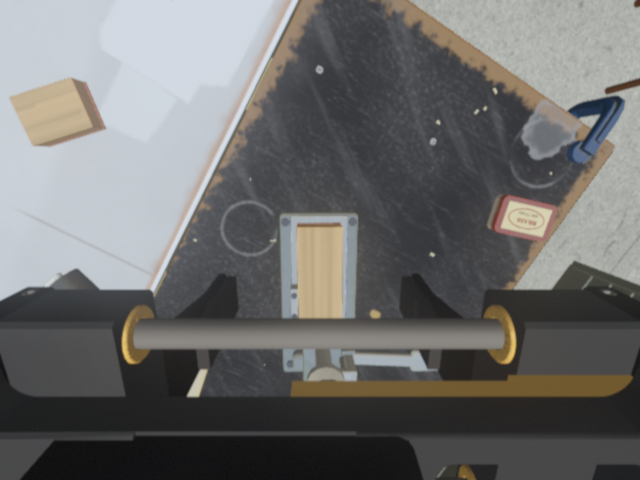

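View pics/s11z.png

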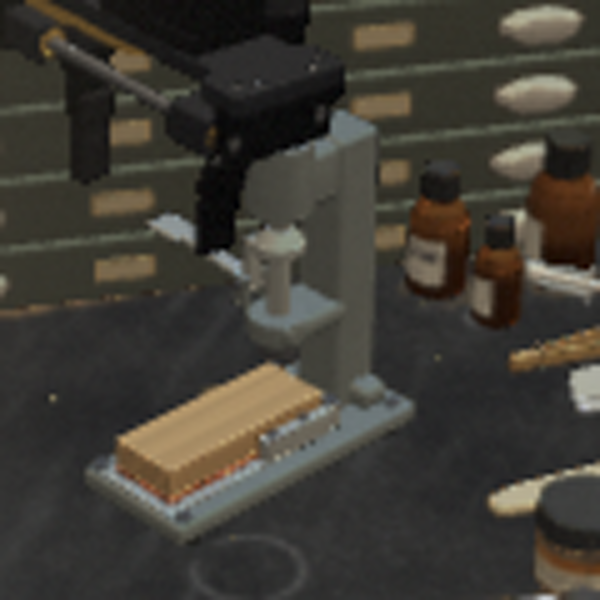

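View pics/t11z.png

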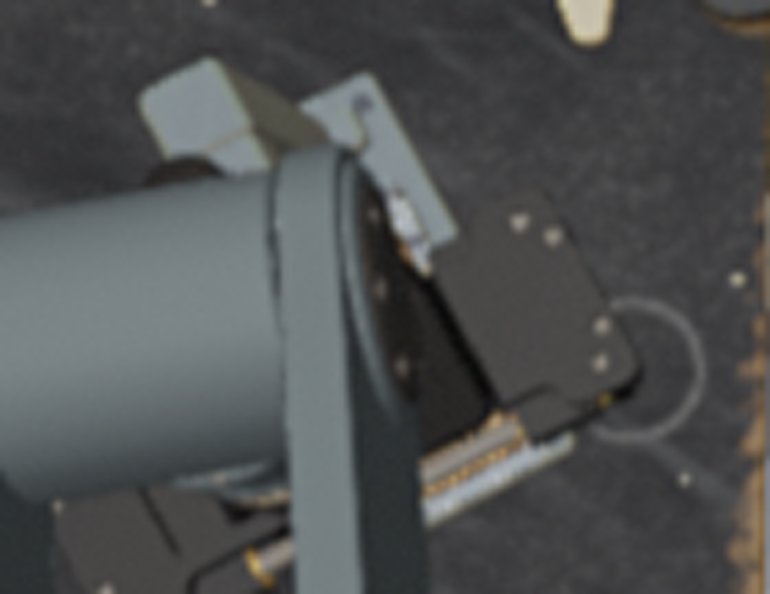

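```bash
python3 - <<'E'
from fit import *
a=cv2.imread("pics/w11.png")
cv2.imwrite("pics/w11z.png",cv2.resize(a[200:320,260:380],None,fx=5,fy=5,interpolation=cv2.INTER_CUBIC))
c=dict(fx=334.1547327397025,fy=334.1547327397025,cx=318.4755495046845,cy=237.87270950976873,rvec=[-1.5359864542136628,-2.626766354158401,-0.34452948792692834],tvec=[0.03978670375262046,-0.5507899573282975,0.24624054990052063])
P=[(-.105,.023,.043),(-.105,-.023,.043),(-.105,.023,.02),(-.105,-.023,.02),(-.115,.042,.016),(-.115,-.042,.016),(-.037,-.023,.035)]
print((proj(c,T(PP,P))-[260,200])*5)
E
```

```text
[[409.62033845 137.47862762]
 [176.61370012 138.9218912 ]
 [397.32074121 115.45357645]
 [179.08420994 116.6772033 ]
 [485.17205191  65.16796501]
 [ 88.39862745  66.86649073]
 [181.71683146 447.32834407]]
```

View pics/w11z.png

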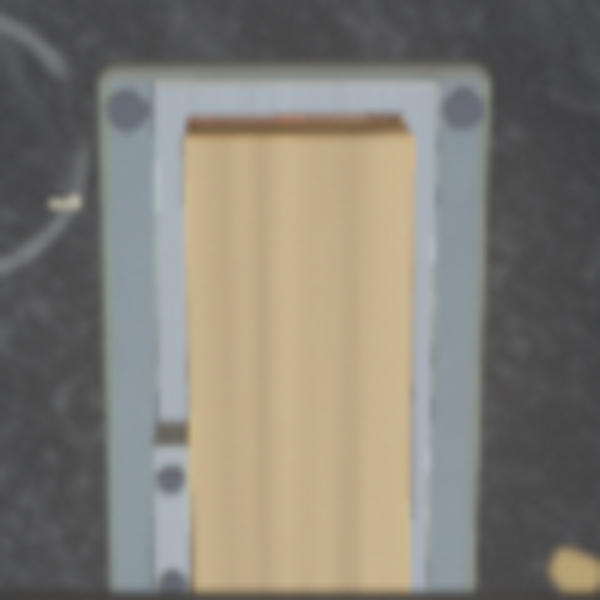

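Request:
send_rows(
  motion=[
    [[0,0,-20],0.12],
    [[0,0,-25],0.12],
    [[0,0,-25],0.12],
    [[0,0,-25],0.12],
    [[0,0,-10],0.12],
  ],
  gripper=1,
)

```text
time_s: 20.13
position: [0.5016, 0.227, 0.2925]
tcp_rot: [[0.103, 0.989, -0.104], [0.995, -0.103, 0.003], [-0.008, -0.104, -0.995]]
force: [0.5, -0.2, -0.3]
opening: 0.706
```

Request:
send_rows(
  motion=[
    [[0,0,0],0.12],
    [[0,0,0],0.12],
    [[0,0,0],0.12],
    [[0,0,0],0.12],
    [[0,0,0],0.12],
  ],
)

```text
time_s: 20.55
position: [0.4997, 0.2268, 0.2864]
tcp_rot: [[0.661, 0.742, -0.115], [0.746, -0.665, 0.001], [-0.076, -0.086, -0.993]]
force: [-0.1, -0.1, -0.7]
opening: 0.327
```

```bash
python3 st.py; python3 go.py .5404 .3655 .31 29.5
```

```text
20.55 press mm [-103.7   -8.8] z 0.2864 Ftool [-0.1  0.   0.7] op 0.32705170310815423 yaw 48.47
[-0.076 -0.086 -0.993]
t 20.55 pos [0.4997 0.2268 0.2864] yaw 48.47 tool mm [128.6 -64.2 -28. ] F [-0.1 -0.1 -0.7] op 0.327 j [ 11.9  23.   84.3   1.4  79.1 -36.7]
turn about tool z rad 0.331
```

Request:
send_rows(
  motion=[
    [[26,-13,0],0.12],
    [[25,-16,0],0.12],
    [[23,-19,0],0.08],
    [[22,-21,0],0],
    [[10,-9,0],0],
  ],
)

```text
time_s: 20.97
position: [0.5333, 0.3534, 0.2693]
tcp_rot: [[0.869, 0.476, -0.136], [0.48, -0.877, -0.007], [-0.123, -0.059, -0.991]]
force: [0.2, 0.0, -0.2]
opening: 0.019
```

```bash
python3 st.py; python3 go.py .5404 .3655 .15 29.5;python3 - <<'E'
from h import *
from rig import *
c=capture("wrist");cv2.imwrite("pics/w12.png",c["image"]);print(c["rvec"].tolist(),c["tvec"].tolist())
c=capture("side");cv2.imwrite("pics/s12z.png",cv2.resize(c["image"][50:250,200:400],None,fx=3,fy=3,interpolation=cv2.INTER_CUBIC))
E
```

```text
20.9667 press mm [-12.2  84.9] z 0.2693 Ftool [0.2 0.1 0.2] op 0.01904390093355418 yaw 28.9
[-0.123 -0.059 -0.991]
t 20.97 pos [0.5333 0.3534 0.2693] yaw 28.9 tool mm [ 26.6  -0.2 117.1] F [ 0.2  0.  -0.2] op 0.019 j [22.3 32.  71.3  2.6 84.1 -6.8]
turn about tool z rad -0.01
[-2.7888860796283312, -0.7395617428200417, 0.0853105421089926] [-0.5997884496379363, 0.0002839789729228585, 0.5245636485790696]
```

View pics/w12.png

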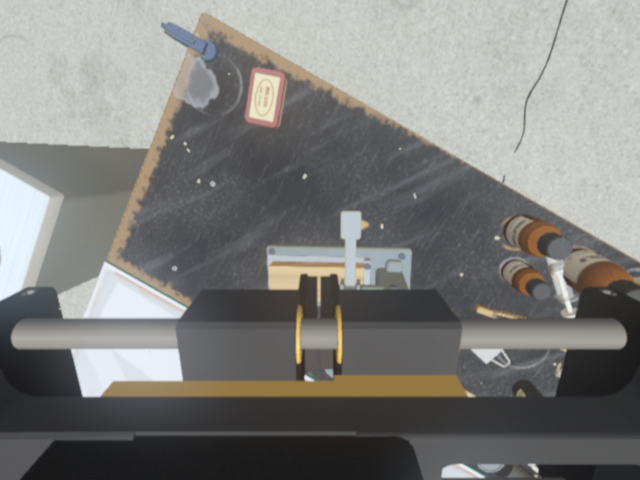

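View pics/s12z.png

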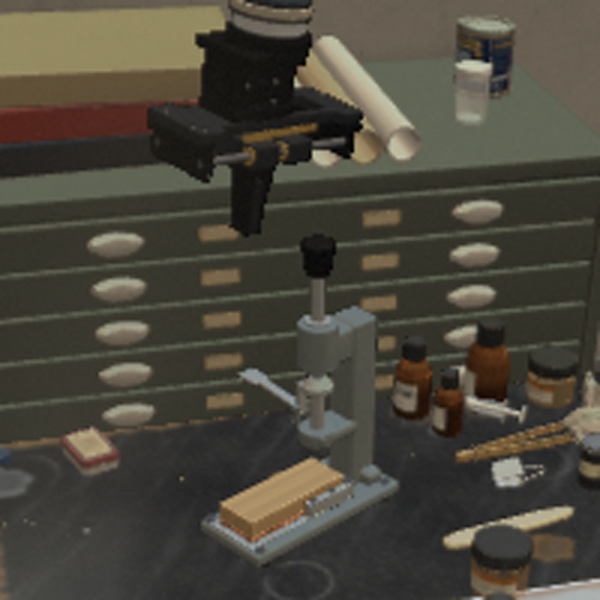

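```bash
python3 - <<'E'
from fit import *
c=dict(fx=334.1547327397025,fy=334.1547327397025,cx=318.4755495046845,cy=237.87270950976873,rvec=[-2.7888860796283312,-0.7395617428200417,0.0853105421089926],tvec=[-0.5997884496379363,0.0002839789729228585,0.5245636485790696])
for u in [(351,224),(341,212),(360,212),(360,238),(341,238)]:
    w=ray(c,u,.114);print(w,inv(PP,w)*1000)
E
```

```text
[0.5402293  0.36613581 0.114     ] [ 0.13129223 92.57268401]
[0.52599132 0.37148925 0.114     ] [ -9.62465358 104.24319254]
[0.5417701  0.38059041 0.114     ] [  8.59012396 104.39459643]
[0.55478472 0.35851469 0.114     ] [ 9.04686234 78.77216134]
[0.53880926 0.34909142 0.114     ] [-9.49771161 78.43725737]
```

Request:
send_rows(
  motion=[
    [[7,0,30],0],
    [[7,0,30],0],
    [[6,0,28],0],
    [[2,0,10],0],
    [[0,0,0],0],
  ],
)

```text
time_s: 21.48
position: [0.536, 0.3586, 0.1609]
tcp_rot: [[0.866, 0.478, -0.144], [0.481, -0.877, -0.015], [-0.133, -0.057, -0.989]]
force: [-0.3, 0.9, 0.3]
opening: 0.005
```

```bash
python3 st.py; python3 go.py .5404 .3655 .125 29.5
```

```text
21.4833 press mm [-7.2 88.1] z 0.1609 Ftool [ 0.1 -0.9 -0.2] op 0.005204899408135388 yaw 29.04
[-0.133 -0.057 -0.989]
t 21.48 pos [0.536  0.3586 0.1609] yaw 29.04 tool mm [11.9 -1.9 34.8] F [-0.3  0.9  0.3] op 0.005 j [22.7 38.8 76.2  2.5 73.  -7. ]
turn about tool z rad -0.008
```

Request:
send_rows(
  motion=[
    [[4,-3,12],0],
    [[4,-2,10],0],
    [[2,0,6],0],
    [[0,0,0],0],
    [[0,0,0],0],
  ],
)

```text
time_s: 21.9
position: [0.5395, 0.3667, 0.1317]
tcp_rot: [[0.867, 0.477, -0.143], [0.48, -0.877, -0.014], [-0.132, -0.056, -0.99]]
force: [-0.4, -0.2, -1.0]
opening: 0.002
```

```bash
python3 st.py; python3 go.py .539 .368 .12 29.5;python3 - <<'E'
from h import *
from rig import *
c=capture("wrist");cv2.imwrite("pics/w13.png",c["image"])
c=capture("side");cv2.imwrite("pics/s13z.png",cv2.resize(c["image"][100:250,240:390],None,fx=4,fy=4,interpolation=cv2.INTER_CUBIC))
E
```

```text
21.9 press mm [-0.3 93.5] z 0.1317 Ftool [-0.3 -0.   1.1] op 0.0022806174522634194 yaw 28.94
[-0.132 -0.056 -0.99 ]
t 21.9 pos [0.5395 0.3667 0.1317] yaw 28.94 tool mm [ 1.8 -0.7 11.6] F [-0.4 -0.2 -1. ] op 0.002 j [23.2 41.2 76.3  2.6 70.4 -6.5]
turn about tool z rad -0.01
```

View pics/s13z.png

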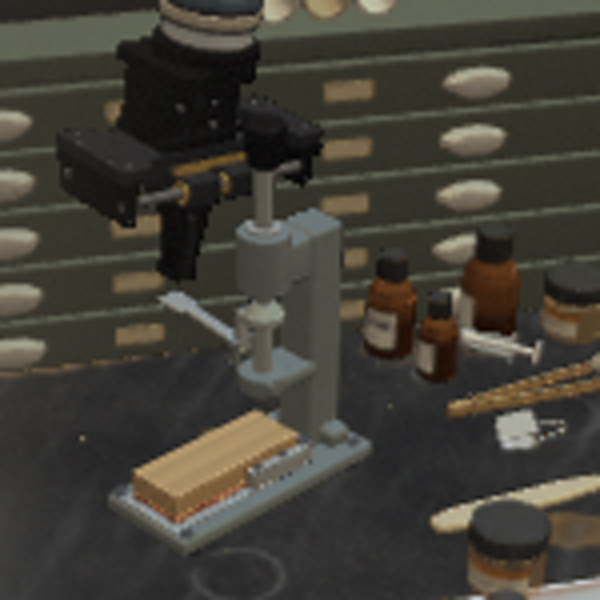

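View pics/w13.png

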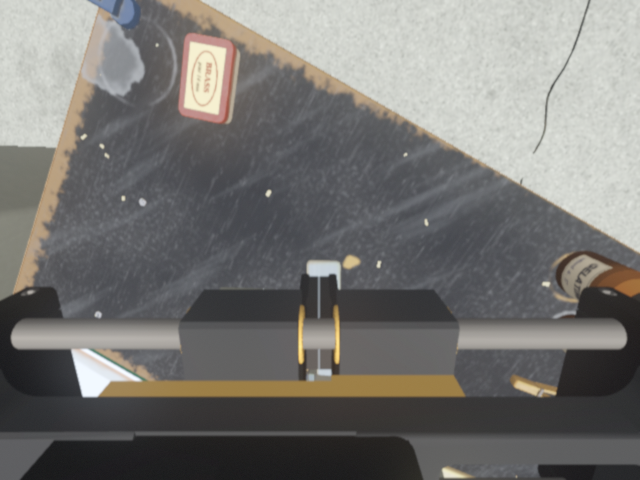

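Request:
send_rows(
  motion=[
    [[1,0,8],0],
    [[1,0,6],0],
    [[1,0,5],0],
    [[1,0,5],0],
    [[1,0,5],0],
  ],
)

```text
time_s: 22.42
position: [0.5413, 0.3696, 0.1052]
tcp_rot: [[0.868, 0.477, -0.137], [0.48, -0.877, -0.012], [-0.126, -0.056, -0.991]]
force: [0.3, 0.1, 1.4]
opening: 0.002
```

```bash
python3 st.py
```

```text
22.4167 press mm [ 2.8 95.1] z 0.1052 Ftool [ 0.1 -0.  -1.4] op 0.0016447288127855431 yaw 28.94
[-0.126 -0.056 -0.991]
```

Request:
send_rows(
  motion=[
    [[0,0,4],0],
    [[0,0,4],0],
    [[0,0,4],0],
    [[0,0,3],0],
    [[0,0,0],0],
  ],
)

```text
time_s: 22.83
position: [0.541, 0.3696, 0.0952]
tcp_rot: [[0.868, 0.478, -0.134], [0.481, -0.877, -0.012], [-0.123, -0.054, -0.991]]
force: [-3.5, -0.7, 4.9]
opening: 0.003
```

```bash
python3 st.py;python3 - <<'E'
from h import *
from rig import *
c=capture("side");cv2.imwrite("pics/s14z.png",cv2.resize(c["image"][100:250,240:390],None,fx=4,fy=4,interpolation=cv2.INTER_CUBIC))
E
```

```text
22.8333 press mm [ 2.5 95.2] z 0.0952 Ftool [-4.  -1.3 -4.4] op 0.0026091793869524034 yaw 28.97
[-0.123 -0.054 -0.991]
```

View pics/s14z.png

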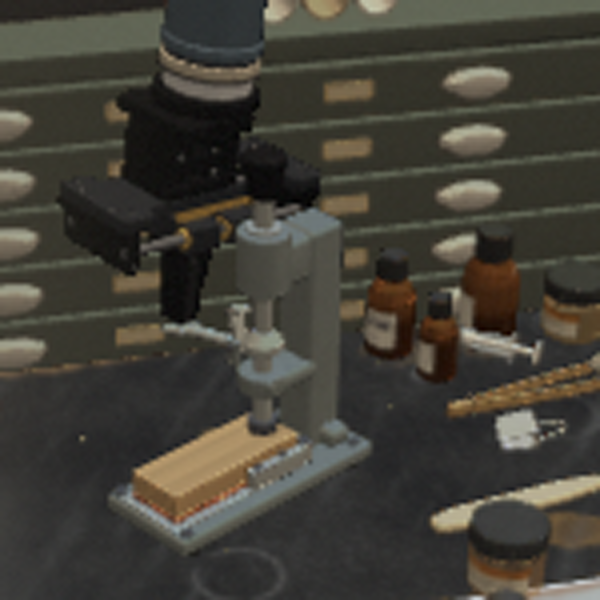

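Request:
send_rows(
  motion=[
    [[-1,0,-8],0],
    [[-2,-1,-15],0],
    [[-3,-2,-25],0],
    [[-4,-6,-30],0],
    [[-4,-10,-30],0],
  ],
)

```text
time_s: 23.3
position: [0.5307, 0.3778, 0.2001]
tcp_rot: [[0.867, 0.475, -0.148], [0.478, -0.878, -0.018], [-0.139, -0.055, -0.989]]
force: [1.0, 0.2, 0.1]
opening: 0.01
```

Request:
send_rows(
  motion=[
    [[-2,-15,-10],0],
    [[0,-20,0],0],
    [[0,-20,0],0],
    [[0,0,0],0],
    [[0,0,0],0],
  ],
)

```text
time_s: 23.72
position: [0.5056, 0.4315, 0.2206]
tcp_rot: [[0.869, 0.476, -0.135], [0.479, -0.878, -0.01], [-0.123, -0.055, -0.991]]
force: [0.2, -0.0, 0.4]
opening: 0.004
```

Request:
send_rows(
  motion=[
    [[0,0,0],0],
    [[0,0,0],0],
    [[0,0,0],0],
    [[0,0,0],0],
    [[0,0,0],0],
  ],
)

```text
time_s: 24.13
position: [0.5051, 0.4289, 0.2166]
tcp_rot: [[0.869, 0.475, -0.14], [0.477, -0.879, -0.015], [-0.13, -0.054, -0.99]]
force: [0.5, 0.2, -0.0]
opening: 0.001
```

```bash
python3 st.py;python3 - <<'E'
from h import *
from rig import *
c=capture("side");cv2.imwrite("pics/s15.png",c["image"]);cv2.imwrite("pics/s15z.png",cv2.resize(c["image"][100:250,240:390],None,fx=4,fy=4,interpolation=cv2.INTER_CUBIC))
c=capture("top");cv2.imwrite("pics/t15.png",c["image"])
E
```

```text
24.1333 press mm [  0.4 164.5] z 0.2166 Ftool [ 0.5  0.1 -0. ] op 0.0013384023857189726 yaw 28.78
[-0.13  -0.054 -0.99 ]
```

View pics/s15z.png

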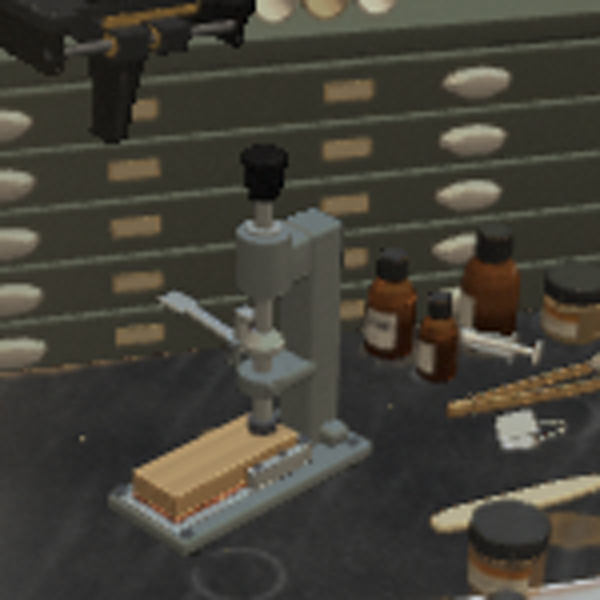

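View pics/t15.png

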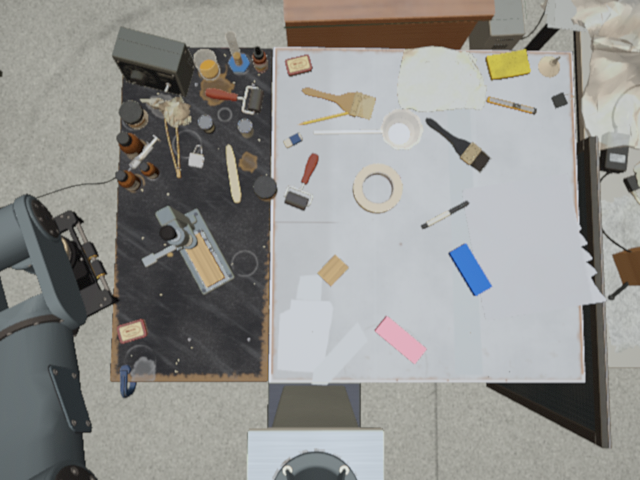

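The die rests on the block, the lever is back up, and the other items have not moved. I'm handing in.

```bash
python3 -c "
from rig import bot
print(bot.hand_in())"
```

```text
the job is handed in; nothing more can be done
None
```

The stamp was cocked and fired on the long block, and I handed the job in about 24 s into the 64 s limit; no verdict came back.

**What I did:**
- **Cocking:** I pulled the knob up about 41 mm. On lowering, it stopped about 36 mm up with the force dropping, so the sear had caught, and I let go.
- **Seating:** I gripped the long block near its rear end and laid it copper face down on the bed. I slid it in until I felt about 7 N from the end stop and 5 N from the side fence, then let go and raised the hand clear.
- **Firing:** I pressed the trip pad with closed fingers until the die dropped, then backed the arm away.

**What the last checks showed:**
- **Block:** before firing, the wrist picture showed it along the fence, and its rear end was within about 1 mm of where a seated block's should be. I did not measure its position again after firing. The side picture shows no visible shift.
- **Die and lever:** the last side picture shows the die resting on the block and the lever back up. I read these by eye, not from the joint values.
- **Other objects:** the last top picture shows the short block, tape, roller and pigment pot where they were at the start.

**Problem:** the tool gradually tilted during contact and fast moves, reaching about 8°. That didn't affect the result.

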